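Close the balm tester case for the night

ROBOT

A 7-joint arm with a two-finger parallel gripper is mounted at the origin on the work surface. World frame = base frame: x ahead of the robot, y to its left, z up, the work surface at z = 0. Lengths are in m, angles in rad, forces in N, time in s.
With the tool pointing down it reaches from about 0.4 to 0.875 m from the base axis. Payload 19.3 kg.
Tool frame: the origin (TCP) lies at the very end of the fingers, on their centre line; the grasp point (between the pads) lies 19 mm behind it; z points along the fingers, y is the line along which they close (so a half turn about z gives the same grasp; the last joint's range is limited). The gripper opens to 85 mm and grips with 20 to 120 N. Pads are 22 mm wide; open, the fingers measure 114 mm over their backs; the gripper's body (76 mm by 85 mm) begins 54 mm behind the grasp point. The pads swing forward as they close: fully open they stand 13 mm farther back than shut.
Start: joints at [-1.363, 0.521, -0.036, 1.599, 0.021, 1.021, -0.113], TCP at [0.171, 0.601, 0.231] pointing down, gripper open.
Joint ranges: [-2.91, 2.91], [-0.3, 2.13], [-1.5, 1.42], [0.17, 2.43], [-1.26, 4.41], [0.16, 1.93], [-2.52, 2.52]. Speed limits (rad/s): [1.89, 1.89, 2.39, 2.39, 3.01, 3.01, 3.01].

INTERFACE

Orientations are given as [roll, pitch, yaw] about the fixed x, y, z axes, in that order (R = Rz(yaw) Ry(pitch) Rx(roll)).
In Python, from workcell import bot gives the robot as it stands.
- The arm moves only by the tool jog_arm, never from a script. Its argument "motion" is a list of rows, each a list of 5 numbers: the shift along the tool's x, y, z scaled (see below), then the turn about the tool's z scaled (see below), then the opening, from 0 (shut) to 1 (fully open). A call has 1 to 12 rows; each row shifts and turns the commanded pose from where the row before left it, along the tool's axes as they then stand; what a row does not reach is not made up. The controller multiplies each number of a shift by 30 mm and each number of a turn by 0.08 rad. A row lasts 1/10 s, in which the tool goes at most 50 mm and 8.59 degrees, less where a joint would pass 70% of its speed; a pose out of reach is approached as far as the arm can. A call with a number of a shift or a turn outside -1 to 1 is refused whole. A call with a gripper value outside its range is refused whole. The fingers move at their own pace and stop on an object; "newtons" is the grip in N (left out, the last holds). Time passes only in rows, so rows that do not move let the fingers close. It gives the time, the measured TCP pose, the force, the opening and the grip force at its end, in the units of the state.
- bot.observe(): the state, without advancing time (a new reading comes with each control period).
- bot.grab_frame(name): name is "scene" or "top"; returns a dict with "pixels" (480x640x3 uint8, red, green, blue), "fovy" (degrees; the focal length in pixels is half the picture's height over the tangent of half this angle, whatever the lens; pixels are square), "cx", "cy" (the principal point, pixels), "rvec" (rotation vector, rad) and "tvec" (3), from world to camera coordinates, as OpenCV has them. Camera axes: x right, y down, z forward; pixel columns grow to the right and rows downward; lengths in m; the calibration is good to about 2 mm. A picture is of the moment at which its call begins. There is no depth.
- bot.job_done(): hands the job in; it is judged then, once.
The state is a dict: "clock": time; "qpos": joint angles; "qd": joint speeds; "joint_efforts": joint torques, N m; "position": TCP position; "tool_rot": TCP orientation; "force": force on the tool from outside, world axes, zero at the start; "moment": the same for the moment, N m; "grip_width": finger opening in m; "finger_force": force on a finger pad.
Only numpy, scipy, OpenCV 4.12 (cv2) and the standard library are available. Lean on these libraries where they do the work, as an engineer would, in place of code of your own. Each camera call takes 0.05 s, during which the arm holds its last target. There are 200 camera calls.

TASK

Close the tester case for the night. Stand every balm pot upright on the floor of its own well in the case; then set the clear lid squarely on the case so that it sits flush, its hinge barrels at the back beside the case's; then push the two hinge pins in from the two ends, each through the case barrel and the lid barrel until its tab is up against the barrel, and slide the front bolt fully home through the eye of the lid. Leave the other things on the counter where they are and standing.

Things in the scene. Friction and masses are not known exactly. Their poses are not given: they have to be found in the camera images.
- case: open wooden tester case, fixed to the counter, 128 mm (x) by 200 (y) by 62 high, walls 8 mm; origin at the centre of its underside, x towards its back, y to its left, z up. Two fixed brass hinge barrels on its back; on its front a slide bolt in three short steel barrels, which reach out to x = -90 mm and up to z = 76 mm
- wells (a point): centre of the row of four round wells in a board inside the case, at the level of the wells' floors, 8 mm above the case's underside; axes as the case's. Wells are centred at y = -69, -23, 23 and 69 mm from here, 40 mm across and 16 mm deep (board top 24 mm above the underside). Any pot may go in any well
- lid_seat (a point): centre of the case's rim, 62 mm above its underside; axes as the case's. The lid is down when lid_base is here with its axes along these
- barrel_left (a point): centre of the outer mouth of the case's left (+y) hinge barrel; axes as the case's. A tube along y, bore 12 mm, outside 22, 22 long from here towards -y; 80 mm behind the case's centre, 66 above the underside; mouth 8 mm beyond the case's end. With the lid seated, the lid's left barrel (same tube) follows after a 4 mm gap. A pin at home has its stop face against this mouth
- barrel_right (a point): the same for the right (-y) barrel: centre of its outer mouth; it runs from here towards +y, followed by the lid's right barrel; axes as the case's
- bolt_knob (a point): centre of the bolt's steel ball knob, 18 mm across, 108 mm in front of the case's centre and 78 mm above the underside, on a thin arm that slants down to the bolt; axes as the case's. It moves along the case's y with the bolt
- bolt (a joint): travel of the front bolt in m towards +y of the case: 0 is open, 0.032 fully home (through the lid's eye); about 1.5 N of friction; stays where it is left. It begins within 5 mm of open, clear of where the lid's eye comes down
- lid_base (a point): centre of the underside of the loose lid's panel (clear, wooden frame, 128 x 200 mm, 8 thick, 350 g), 12 mm above the four round feet it stands on, which fit inside the case's walls with 2 mm to spare. x to its hinge side: two brass barrels centred 80 mm back, 71 left and right, 4 above this point. -x to its front: a steel eye, bore 14 mm. Barrels and eye hang to 5 mm above foot level
- lid_front (a point): the centre of the eye at the front edge of the lid, 80 mm from lid_base towards its -x and 4 mm above it
- lid_handle (a point): centre of the lid's steel bow handle: bar 76 mm long along the lid's y, 12 mm thick in x and in height, 36 mm above lid_base; 22 mm free between panel and bar; a 10 mm square post under the bar 32 mm either side of the middle
- pin0_tab (a point): centre of the tab of one of two alike brass hinge pins (either fits either hinge), 60 g, lying flat: tab 34 mm long, 22 wide, 14 thick (grip across the 22 mm), then a round shank 9 mm thick, 57 mm long, last 7 mm tapered. x runs from tab to tip: stop face (tab meets shank) 17 mm ahead of this point, tip 74 mm ahead; y across the width, z up as it lies, this point 7 mm above the counter
- pin1_tab (a point): centre of the tab of one of two alike brass hinge pins (either fits either hinge), 60 g, lying flat: tab 34 mm long, 22 wide, 14 thick (grip across the 22 mm), then a round shank 9 mm thick, 57 mm long, last 7 mm tapered. x runs from tab to tip: stop face (tab meets shank) 17 mm ahead of this point, tip 74 mm ahead; y across the width, z up as it lies, this point 7 mm above the counter
- pot0_mid (a point): one of up to four alike balm pots (two to four are out; None if absent): upright cylinder 36 mm across, 50 mm tall, amber with a white cap flush with the body, 70 g; this point is its centre, 25 mm above its foot; z axis up through the cap
- pot1_mid (a point): one of up to four alike balm pots (two to four are out; None if absent): upright cylinder 36 mm across, 50 mm tall, amber with a white cap flush with the body, 70 g; this point is its centre, 25 mm above its foot; z axis up through the cap
- pot2_mid (a point): one of up to four alike balm pots (two to four are out; None if absent): upright cylinder 36 mm across, 50 mm tall, amber with a white cap flush with the body, 70 g; this point is its centre, 25 mm above its foot; z axis up through the cap
- pot3_mid (a point): one of up to four alike balm pots (two to four are out; None if absent): upright cylinder 36 mm across, 50 mm tall, amber with a white cap flush with the body, 70 g; this point is its centre, 25 mm above its foot; z axis up through the cap
- dropper: bystander: amber dropper bottle 32 mm across, 76 mm tall, origin under its centre
- salve_tin: bystander: flat round tin 40 mm across, 23 mm high, origin under its centre
- scoop: bystander: small scoop with a wooden handle, 150 mm long, lying along its x axis
- rosewater: bystander: pink bottle 44 mm across, 130 mm tall, origin under its centre
- soap_carton: bystander: carton 55 x 80 x 32 mm, origin under its centre
- oil_vial: bystander: slim vial 24 mm across, 83 mm tall, origin under its centre
- spice_jar: bystander: glass jar 70 mm across, 102 mm tall, origin under its centre

How it is judged:
By the outcome, as a careful person would: the job done as asked, in the order asked, and still so for the second after the job is handed in, with the robot touching nothing.
Of pot0, pot1, pot2, pot3 only 2 to 4 are there at a start; the rules pass over those that are not, and their reading is None.
At some moment in a run one of pot0, pot1, pot2, pot3, pin0, pin1 may be knocked a few centimetres aside while the robot is not near it.
Once in a run the grip may slacken for a moment while it holds something.
It also fails if it takes over 208 s, if anything falls off the work surface, if the arm or the gripper's body presses on something with over 40 N, if the wrist force passes 120 N, or if a joint passes its speed limit or range.

## Working session

There is one attempt and no reset: what is moved stays moved. The work goes in short steps, Python scripts to look and compute and a tool call to move; the robot and the scene stay as the last step left them, time stands still between calls to the robot, and variables do not carry over. Pictures are saved under pics/ and viewed, at most 17 in all, crops included, and the job is handed in when it is done.

Besides the shell and the picture viewer there is one more tool, called after "Request:" as name([rows], argument=value, ...), one row to a line, values as JSON. jog_arm: Moves the arm, as the interface text tells. Shifts and turns lie within -1 to 1; 1 stands for 30 mm of shift or 0.08 rad of turn. Its arguments: {"type":"object","properties":{"motion":{"type":"array","items":{"type":"array","items":{"type":"number"}}},"newtons":{"type":"number"}},"required":["motion"]}

```bash
mkdir -p pics; ls
cat > h.py <<'E'
import numpy as np, cv2
from workcell import bot
from scipy.spatial.transform import Rotation as R
def snap(n,save=None):
    f=bot.grab_frame(n); im=cv2.cvtColor(np.asarray(f["pixels"]),cv2.COLOR_RGB2BGR)
    if save: cv2.imwrite("pics/"+save,im)
    H=im.shape[0]; fl=H/2/np.tan(np.radians(f["fovy"])/2)
    K=np.array([[fl,0,f["cx"]],[0,fl,f["cy"]],[0,0,1]])
    return im,dict(K=K,r=np.array(f["rvec"],float),t=np.array(f["tvec"],float))
def ray(c,uv):
    Rm=cv2.Rodrigues(c['r'])[0]; d=Rm.T@np.linalg.solve(c['K'],[uv[0],uv[1],1.]); return -Rm.T@c['t'],d
def plane(c,uv,z):
    o,d=ray(c,uv); return o+d*(z-o[2])/d[2]
def proj(c,p):
    return cv2.projectPoints(np.atleast_2d(np.array(p,float)),c['r'],c['t'],c['K'],None)[0][:,0]
def tri(c1,u1,c2,u2):
    o1,d1=ray(c1,u1);o2,d2=ray(c2,u2);s=np.linalg.lstsq(np.c_[d1,-d2],o2-o1,rcond=None)[0]
    a,b=o1+d1*s[0],o2+d2*s[1]; return (a+b)/2,np.linalg.norm(a-b)
E
python3 - <<'E'
from h import *
for n in("top","scene"):
    im,c=snap(n,n+"0.png"); print(n,c['K'][0],c['K'][1,2],ray(c,(320,240)))
print(bot.observe())
E
```

```text
pics
top [504.01481765   0.         311.02580016] 247.9940261559957 (array([ 0.35006089, -0.02626675,  1.23738651]), array([ 0.18581147,  0.01222756, -0.98279865]))
scene [523.29754265   0.         327.02375397] 240.27177220151222 (array([ 1.15547981, -0.51924388,  0.93631182]), array([-0.51797941,  0.42795895, -0.74076237]))
{'clock': 0.1, 'qpos': array([-1.3631803 ,  0.52198993, -0.03634348,  1.59992515,  0.0212026 ,
        1.02110906, -0.11280806]), 'qd': array([-0.00039098, -0.00203615, -0.0008935 , -0.00194128,  0.00035066,
        0.00130639,  0.00051923]), 'joint_efforts': array([ 3.11103264e-03, -9.28482842e+01,  1.98395759e+00, -3.70535839e+01,
        1.81215839e-02,  5.26738615e-03, -2.98083376e-05]), 'position': array([0.17135255, 0.60074339, 0.23077023]), 'tool_rot': array([-3.14054835e+00,  6.71419419e-05,  2.86377242e+00]), 'force': array([ 1.24541761, -0.3830992 , -0.44013216]), 'moment': array([0.00526812, 0.01057963, 0.00475289]), 'finger_force': 0.0, 'grip_width': 0.08556983240920042}
```

View pics/top0.png

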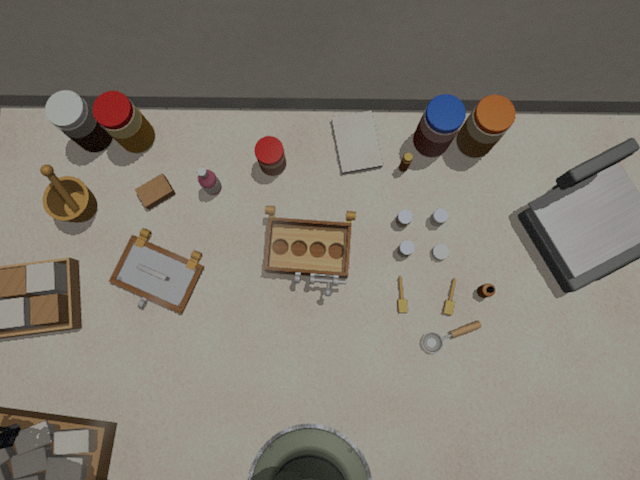

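View pics/scene0.png

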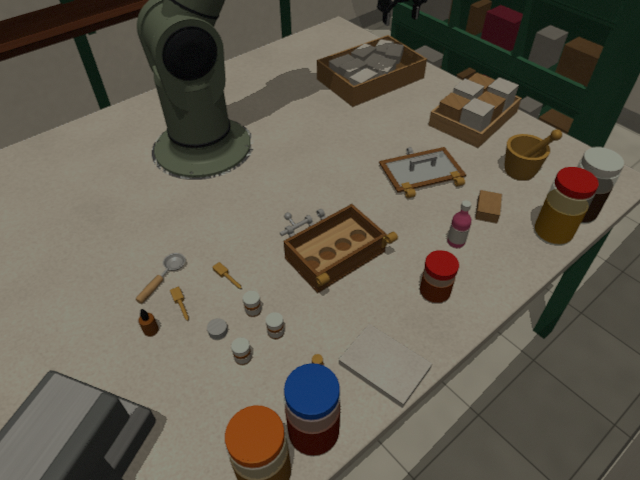

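The top view shows the case at (308,248), the lid at (156,272), pots at (404,218), (440,216) and (406,248), the salve tin at (440,253), and pins at (402,295) and (450,297). I'll zoom in next.

```bash
cat > m.py <<'E'
import cv2,numpy as np
t=cv2.imread("pics/top0.png");s=cv2.imread("pics/scene0.png")
def cr(im,x,y,w,h,k): return cv2.resize(im[y:y+h,x:x+w],None,fx=k,fy=k,interpolation=cv2.INTER_CUBIC)
cv2.imwrite("pics/mt.png",cv2.convertScaleAbs(np.hstack([cr(t,258,200,100,100,4),cr(t,105,222,100,100,4)]),alpha=1.5))
cv2.imwrite("pics/ms.png",cv2.convertScaleAbs(np.vstack([cr(s,275,200,130,100,4)[:, :520],])if 0 else np.hstack([cr(s,275,195,125,100,3),cr(s,375,140,100,100,3)]),alpha=1.5))
cv2.imwrite("pics/mp.png",cv2.convertScaleAbs(cr(t,385,200,110,125,4),alpha=1.5))
E
python3 m.py
```

```text
(no output)
```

View pics/mt.png

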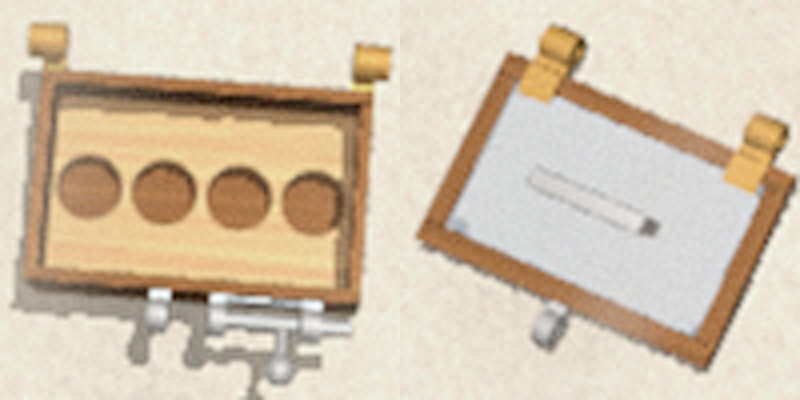

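View pics/ms.png

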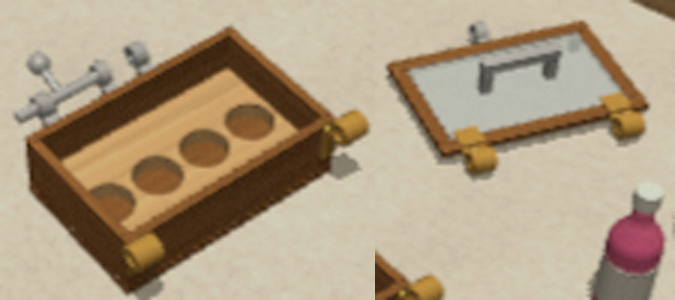

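View pics/mp.png

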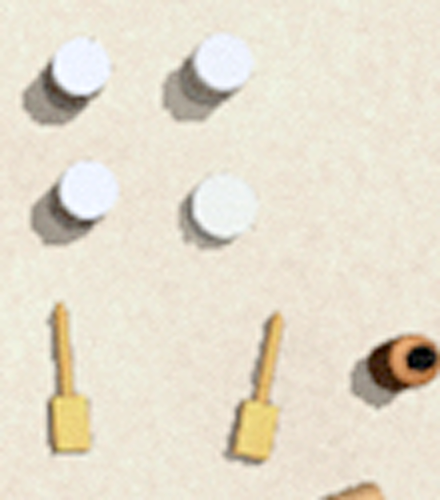

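The zooms show three pots and the tin, the brass barrels at the back, the bolt open with its knob at front right, and the lid lying upright with its hinges to the back. Next I'll measure by mask.

```bash
cat > a.py <<'E'
from h import *
T,ct=snap("top");S,cs=snap("scene")
def comps(im,box,f,amin,amax=9999):
    x,y,w,h=box; k=4
    c=cv2.resize(cv2.bilateralFilter(im[y:y+h,x:x+w],5,25,3),None,fx=k,fy=k,interpolation=cv2.INTER_CUBIC)
    m=f(cv2.cvtColor(c,cv2.COLOR_BGR2HSV).astype(int)).astype(np.uint8)
    m=cv2.morphologyEx(m,cv2.MORPH_OPEN,np.ones((5,5)))
    n,l,st,ce=cv2.connectedComponentsWithStats(m)
    out=[]
    for i in range(1,n):
        a=st[i,4]/k/k
        if amin<a<amax:
            r=cv2.minAreaRect(np.argwhere(l==i)[:,::-1].astype(np.float32))
            out.append(((ce[i]+.5)/k-.5+[x,y],a,(np.array(r[0])+.5)/k-.5+[x,y],np.array(r[1])/k,r[2]))
    return out
if __name__=="__main__":
    h=cv2.cvtColor(T,cv2.COLOR_BGR2HSV)
    for p in [(308,248-12),(280,247),(317,251),(351,216),(350,240),(404,217),(402,308),(440,252),(300,180)]: print(p,h[p[1],p[0]])
    h=cv2.cvtColor(S,cv2.COLOR_BGR2HSV)
    for p in [(328,253),(342,245),(391,237),(252,296),(222,269)]: print('s',p,h[p[1],p[0]])
    print("wells");
    for o in comps(T,(265,230,85,40),lambda h:(h[...,2]<125)&(h[...,1]>90),60,400): print(o[0].round(1),round(o[1]),plane(ct,o[0],.024).round(4))
    for o in comps(S,(285,220,95,55),lambda h:(h[...,2]<120),40,3000): print('s',o[0].round(1),round(o[1]),plane(cs,o[0],.024).round(4))
    print("brass")
    for o in comps(T,(258,200,240,120),lambda h:(h[...,1]>120)&(h[...,2]>110)&(h[...,0]>16)&(h[...,0]<30),20): print(o[0].round(1),round(o[1]),plane(ct,o[0],.066).round(4),plane(ct,o[0],.007).round(4))
    print("white caps")
    for o in comps(T,(385,200,75,65),lambda h:(h[...,1]<30)&(h[...,2]>140),30): print(o[0].round(1),round(o[1]),plane(ct,o[0],.050).round(4))
E
python3 a.py
```

```text
(308, 236) [ 18 101 159]
(280, 247) [ 14 115 122]
(317, 251) [ 14 133 117]
(351, 216) [ 19 144 142]
(350, 240) [ 16  52 147]
(404, 217) [108  15 171]
(402, 308) [ 24 119 158]
(440, 252) [ 68   6 162]
(300, 180) [ 18  24 158]
s (328, 253) [ 15 170  90]
s (342, 245) [ 15 168  88]
s (391, 237) [ 19 174 119]
s (252, 296) [ 35  22 142]
s (222, 269) [ 19 170 129]
wells
[280.3 246.4] 188 [0.5616 0.0858 0.024 ]
[298.6 247.5] 203 [0.5598 0.0407 0.024 ]
[317.4 248.8] 201 [ 0.5575 -0.0052  0.024 ]
[278.6 268.4] 64 [0.5072 0.0879 0.024 ]
s [330.7 247. ] 2979 [0.5505 0.0125 0.024 ]
s [342.6 243.9] 183 [0.5613 0.0401 0.024 ]
s [327.  252.9] 191 [ 0.5586 -0.0058  0.024 ]
brass
[350.6 214.6] 49 [ 0.6345 -0.0832  0.066 ] [ 0.6488 -0.0861  0.007 ]
[400.4 287.9] 52 [ 0.4622 -0.2004  0.066 ] [ 0.4679 -0.2092  0.007 ]
[451.6 290.2] 44 [ 0.4597 -0.318   0.066 ] [ 0.4652 -0.3327  0.007 ]
white caps
[423.1 231.4] 4284 [ 0.6004 -0.2575  0.05  ]
```

```bash
cat > b.py <<'E'
from a import *
np.set_printoptions(suppress=True)
print("brass")
B=lambda h:(h[...,1]>95)&(h[...,2]>95)&(h[...,0]>17)&(h[...,0]<32)
for bx in [(260,200,20,20),(340,205,20,16),(390,270,30,50),(435,270,25,50)]:
    for o in comps(T,bx,B,20): print(o[0].round(1),round(o[1]),plane(ct,o[0],.066).round(4),o[2].round(1),o[3].round(1),round(o[4]))
for bx in [(306,265,30,30),(378,225,25,22),(210,255,40,40),(165,280,30,45)]:
    for o in comps(S,bx,B,20): print('s',o[0].round(1),round(o[1]),plane(cs,o[0],.066).round(4),o[2].round(1),o[3].round(1),round(o[4]))
print("white caps")
W=lambda h:(h[...,1]<17)&(h[...,2]>125)
for o in comps(T,(385,200,75,65),W,60,400): print(o[0].round(1),round(o[1]),plane(ct,o[0],.050).round(4),plane(ct,o[0],.023).round(4))
for o in comps(S,(200,280,95,80),lambda h:(h[...,1]<34)&(h[...,2]>110),30,600): print('s',o[0].round(1),round(o[1]),o[3].round(1),plane(cs,o[0],.050).round(4))
print("lid")
L=lambda h:(h[...,1]>110)&(h[...,0]<19)
for o in comps(T,(105,222,100,100),L,100): 
    print(o[0].round(1),round(o[1]),o[2].round(1),o[3].round(1),o[4])
    bp=cv2.boxPoints((tuple(o[2]),tuple(o[3]),o[4])); print(np.array([plane(ct,p,.020)[:2] for p in bp]).round(4)); print(plane(ct,o[2],.02))
for o in comps(T,(105,222,100,100),B,20): print('brass',o[0].round(1),round(o[1]),plane(ct,o[0],.018).round(4))
for o in comps(S,(375,140,100,60),L,100):
    bp=cv2.boxPoints((tuple(o[2]),tuple(o[3]),o[4])); print('s',round(o[1]),o[2],plane(cs,o[2],.02))
for o in comps(S,(375,140,100,60),B,20): print('s brass',o[0].round(1),round(o[1]),plane(cs,o[0],.018).round(4))
E
python3 b.py
```

```text
brass
[269.4 208.2] 35 [0.6468 0.1112 0.066 ] [269.4 208.2] [4.8 8.5] 90
[350.5 214.7] 58 [ 0.6342 -0.083   0.066 ] [350.6 214.9] [8.7 7.2] 4
[401.5 299.3] 176 [ 0.436  -0.2028  0.066 ] [400.9 294.1] [36.7  8.8] 85
[449.6 301.2] 181 [ 0.434  -0.3128  0.066 ] [450.4 296.2] [ 9.1 36.5] 11
s [323. 277.] 67 [ 0.6317 -0.0795  0.066 ] [322.9 277.2] [ 7.6 10.4] 61
s [392.1 235.2] 57 [0.6418 0.117  0.066 ] [391.9 235.2] [7.3 9.7] 70
s [225.1 273.1] 191 [ 0.4884 -0.2306  0.066 ] [228.2 274.6] [35.3  9.2] 39
s [178.9 299.7] 217 [ 0.4856 -0.34    0.066 ] [180.3 303.5] [34.8 11.2] 69
white caps
[441.  214.6] 190 [ 0.6425 -0.3009  0.05  ] [ 0.6491 -0.3071  0.023 ]
[406.2 214.8] 130 [ 0.6403 -0.2175  0.05  ] [ 0.6469 -0.2219  0.023 ]
[407.5 246.3] 147 [ 0.5633 -0.2202  0.05  ] [ 0.5682 -0.2246  0.023 ]
[441.  250.6] 225 [ 0.5546 -0.2992  0.05  ] [ 0.5592 -0.3054  0.023 ]
s [250.5 296.4] 199 [14.5 17.2] [ 0.5629 -0.2193  0.05  ]
s [273.8 318.9] 211 [14.7 18. ] [ 0.6393 -0.2158  0.05  ]
s [216.1 325.8] 250 [16.2 19.2] [ 0.5776 -0.3127  0.05  ]
s [239.7 344.5] 237 [15.8 18.2] [ 0.6435 -0.3013  0.05  
[... 158 characters left out ...]
2 0.02      ]
[192.9 259.3] 130 [192.5 258.9] [10.8 19.7] 39.20720291137695
[[0.5157 0.3263]
 [0.5543 0.298 ]
 [0.5377 0.2761]
 [0.4992 0.3044]]
[0.52668899 0.30122182 0.02      ]
[187.6 290.4] 347 [188.3 288. ] [17.1 54.2] 34.76519775390625
[[0.4117 0.3588]
 [0.522  0.2905]
 [0.4987 0.2544]
 [0.3891 0.323 ]]
[0.45495982 0.30685129 0.02      ]
brass [141.8 237.4] 147 [0.5785 0.432  0.018 ]
brass [193.3 260. ] 141 [0.5244 0.2996 0.018 ]
s 786 [422.24349976 168.89414787] [0.49600911 0.38642282 0.02      ]
s brass [454.8 173.5] 41 [0.5641 0.4406 0.018 ]
s brass [459.9 179.4] 46 [0.5885 0.4323 0.018 ]
s brass [405.9 184.9] 43 [0.5106 0.3079 0.018 ]
s brass [410.3 191. ] 51 [0.5343 0.2994 0.018 ]
```

Positions agree between the two views to about 1–2 mm. The well-row centre is at (0.559, 0.018) with yaw about -0.052. The pots are A (0.643,-0.301), B (0.640,-0.2165) and C (0.563,-0.2197). I'll turn to the case-aligned yaw and move above pot C.

Request:
jog_arm([
  [0, 0, 0, 1, 1],
  [0, 0, 0, 1, 1],
  [0, 0, 0, 1, 1],
  [0, 0, 0, 1, 1],
  [0, 0, 0, 1, 1],
  [0, 0, 0, 1, 1],
  [0, 0, 0, 1, 1],
  [0, 0, 0, 1, 1],
  [0, 0, 0, 1, 1],
  [0, 0, 0, 1, 1],
  [0, 0, 0, 1, 1],
  [0, 0, 0, 1, 1],
], newtons=30)

```text
clock: 1.5
position: [0.1713, 0.601, 0.2313]
tool_rot: [-3.141, 0.0, 1.901]
force: [0.3, 0.3, -0.4]
grip_width: 0.0857
finger_force: 0.0
```

Request:
jog_arm([
  [0, 0, 0, 1, 1],
  [0, 0, 0, 1, 1],
  [0, 0, 0, 1, 1],
  [0, 0, 0, 1, 1],
  [0, 0, 0, 0.75, 0.7],
  [0, 0, 0, 0, 0.7],
  [0, 0, 0, 0, 0.7],
])

```text
clock: 2.2
position: [0.1713, 0.601, 0.2312]
tool_rot: [3.142, 0.0, 1.526]
force: [-1.2, -0.1, 0.8]
grip_width: 0.0599
finger_force: 0.0
```

Request:
jog_arm([
  [-0.5, 0.27, 0, 0, 0.7],
  [-1, 0.54, 0, 0, 0.7],
  [-1, 0.54, 0, 0, 0.7],
  [-1, 0.54, 0, 0, 0.7],
  [-1, 0.54, 0, 0, 0.7],
  [-1, 0.54, 0, 0, 0.7],
  [-1, 0.54, 0, 0, 0.7],
  [-1, 0.54, 0, 0, 0.7],
  [-1, 0.54, 0, 0, 0.7],
  [-1, 0.54, 0, 0, 0.7],
  [-1, 0.54, 0, 0, 0.7],
  [-1, 0.54, 0, 0, 0.7],
])

```text
clock: 3.4
position: [0.3418, 0.2464, 0.2315]
tool_rot: [3.141, -0.001, 1.526]
force: [0.6, 0.5, -0.7]
grip_width: 0.0601
finger_force: 0.0
```

Request:
jog_arm([
  [-1, 0.54, 0, 0, 0.7],
  [-1, 0.54, 0, 0, 0.7],
  [-1, 0.54, 0, 0, 0.7],
  [-1, 0.54, 0, 0, 0.7],
  [-1, 0.54, 0, 0, 0.7],
  [-1, 0.54, 0, 0, 0.7],
  [-1, 0.54, 0, 0, 0.7],
  [-1, 0.54, 0, 0, 0.7],
  [-1, 0.54, 0, 0, 0.7],
  [-1, 0.54, 0, 0, 0.7],
  [-1, 0.54, 0, 0, 0.7],
  [0, 0, 0, 0, 0.7],
])

```text
clock: 4.6
position: [0.5047, -0.0945, 0.2315]
tool_rot: [3.141, 0.002, 1.521]
force: [-0.4, 0.5, 0.1]
grip_width: 0.0596
finger_force: 0.0
```

```bash
cat > d.py <<'E'
from h import *
import sys
# usage: d.py x y z yaw -> tool-frame units needed
def need(x,y,z,yaw=1.519):
    o=bot.observe();p=o["position"];M=R.from_euler('xyz',o["tool_rot"]).as_matrix()
    d=(M.T@(np.array([x,y,z])-p))/.03; t=(np.arctan2(M[1,0],M[0,0])-yaw)/.08
    print("clock",round(o["clock"],2),"pos",p.round(4),"rot",o["tool_rot"].round(4),"need xyz",d.round(2),"turn",round(t,2),"w",round(o["grip_width"],4),"F",np.round(o["force"],1),"ff",round(o["finger_force"],1))
if __name__=="__main__": need(*map(float,sys.argv[1:]))
E
python3 d.py .563 -.2197 .021
```

```text
clock 4.6 pos [ 0.5047 -0.0945  0.2315] rot [3.1406e+00 1.8000e-03 1.5211e+00] need xyz [-4.06  2.14  7.02] turn 0.03 w 0.0596 F [-0.4  0.5  0.1] ff 0.0
```

Request:
jog_arm([
  [-1, 0.53, 0, 0, 0.7],
  [-1, 0.54, 0, 0, 0.7],
  [-1, 0.54, 1, 0, 0.7],
  [-1, 0.53, 1, 0, 0.7],
  [0, 0, 1, 0, 0.7],
  [0, 0, 1, 0, 0.7],
  [0, 0, 1, 0, 0.7],
  [0, 0, 1, 0, 0.7],
  [0, 0, 0.7, 0, 0.7],
  [0, 0, 0.3, 0, 0.7],
  [0, 0, 0, 0, 0.7],
])

```text
clock: 5.7
position: [0.5618, -0.2129, 0.0206]
tool_rot: [-3.14, -0.0, 1.525]
force: [-1.0, 0.7, -0.6]
grip_width: 0.0597
finger_force: 0.0
```

```bash
python3 d.py .563 -.2197 .021
```

```text
clock 5.7 pos [ 0.5618 -0.2129  0.0206] rot [-3.1402e+00 -5.0000e-04  1.5246e+00] need xyz [-0.22  0.05 -0.01] turn 0.07 w 0.0597 F [-1.   0.7 -0.6] ff 0.0
```

Request:
jog_arm([
  [-0.22, 0.05, 0, 0.06, 0.7],
  [0, 0, 0, 0, 0.2],
  [0, 0, 0, 0, 0.2],
  [0, 0, 0, 0, 0.2],
  [0, 0, 0, 0, 0.2],
  [0, 0, 0, 0, 0.2],
  [0, 0, -0.5, 0, 0.2],
  [0, 0, -1, 0, 0.2],
  [0, 0, -1, 0, 0.2],
], newtons=35)

```text
clock: 6.6
position: [0.5633, -0.2198, 0.0982]
tool_rot: [-3.141, -0.0, 1.519]
force: [0.8, 0.1, 0.1]
grip_width: 0.0352
finger_force: 35.1
```

```bash
python3 d.py .5557 -.0512 .13
```

```text
clock 6.6 pos [ 0.5633 -0.2198  0.0982] rot [-3.1414e+00 -1.0000e-04  1.5189e+00] need xyz [ 5.6  -0.54 -1.06] turn -0.0 w 0.0352 F [0.8 0.1 0.1] ff 35.1
```

Request:
jog_arm([
  [0.5, 0, -0.5, 0, 0.2],
  [1, -0.1, -0.5, 0, 0.2],
  [1, -0.1, 0, 0, 0.2],
  [1, -0.1, 0, 0, 0.2],
  [1, -0.1, 0, 0, 0.2],
  [0.8, -0.1, 0, 0, 0.2],
  [0.3, -0.05, 0, 0, 0.2],
  [0, 0, 0.5, 0, 0.2],
  [0, 0, 0.4, 0, 0.2],
  [0, 0, 0, 0, 0.2],
])

```text
clock: 7.6
position: [0.5546, -0.0525, 0.0976]
tool_rot: [-3.139, 0.001, 1.518]
force: [-0.1, -1.3, -0.9]
grip_width: 0.035
finger_force: 35.1
```

```bash
python3 d.py .5557 -.0512 .04
cat > e.py <<'E'
import a
from a import *
print([ (o[0].round(1),round(o[1])) for o in comps(T,(265,230,85,40),lambda h:(h[...,2]<125)&(h[...,1]>90),60,400)])
def cr(im,x,y,w,h,k): return cv2.resize(im[y:y+h,x:x+w],None,fx=k,fy=k,interpolation=cv2.INTER_CUBIC)
cv2.imwrite("pics/e1.png",cv2.convertScaleAbs(np.hstack([cr(T,258,190,110,110,3),cr(S,270,190,140,110,3)]),alpha=1.5))
E
python3 e.py
```

```text
clock 7.6 pos [ 0.5546 -0.0525  0.0976] rot [-3.1390e+00  7.0000e-04  1.5176e+00] need xyz [0.04 0.04 1.92] turn -0.02 w 0.035 F [-0.1 -1.3 -0.9] ff 35.1
[]
```

View pics/e1.png

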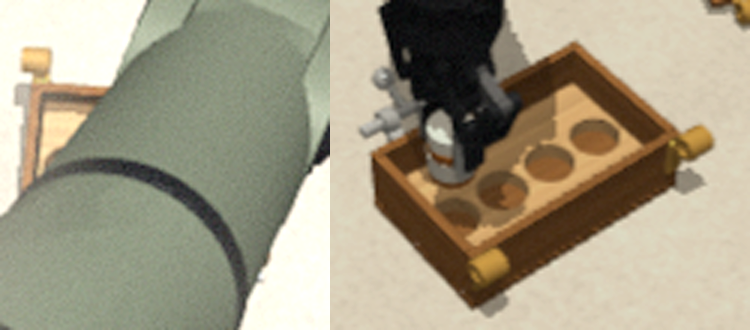

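The top camera is blocked by the arm. The scene view shows the pot held upright over the right-hand well. I'll lower it and watch the force.

Request:
jog_arm([
  [0.04, 0.04, 0.5, 0, 0.2],
  [0, 0, 0.8, 0, 0.2],
  [0, 0, 0.3, 0, 0.2],
  [0, 0, 0.25, 0, 0.2],
  [0, 0, 0.2, 0, 0.2],
  [0, 0, 0, 0, 0.2],
])

```text
clock: 8.3
position: [0.5565, -0.0507, 0.0374]
tool_rot: [-3.141, 0.0, 1.518]
force: [-2.5, -4.2, -1.3]
grip_width: 0.0354
finger_force: 35.4
```

Request:
jog_arm([
  [-0.03, -0.02, 0.1, 0, 0.2],
  [0, 0, 0.12, 0, 0.2],
  [0, 0, 0, 0, 0.2],
])

```text
clock: 8.6
position: [0.5564, -0.0509, 0.0311]
tool_rot: [3.141, -0.0, 1.519]
force: [-1.4, -1.6, -1.8]
grip_width: 0.0345
finger_force: 36.2
```

Near the floor. I'll release, rise and go to pot B (0.640,-0.2165).

Request:
jog_arm([
  [0, 0, 0.05, 0, 0.2],
  [0, 0, 0, 0, 0.65],
  [0, 0, 0, 0, 0.65],
  [0, 0, 0, 0, 0.65],
  [0, 0, -0.4, 0, 0.65],
  [0, 0, -0.9, 0, 0.65],
  [0, 0, -1, 0, 0.65],
  [0, 0, -1, 0, 0.65],
  [0, 0, 0, 0, 0.65],
])

```text
clock: 9.5
position: [0.558, -0.0513, 0.1328]
tool_rot: [3.136, -0.001, 1.519]
force: [0.2, 0.4, -0.1]
grip_width: 0.0563
finger_force: 0.0
```

Request:
jog_arm([
  [-0.5, 0.3, -0.3, 0, 0.7],
  [-1, 0.6, 0, 0, 0.7],
  [-1, 0.6, 0, 0, 0.7],
  [-1, 0.6, 0, 0, 0.7],
  [-1, 0.6, 0, 0, 0.7],
  [-0.7, 0.3, 0, 0, 0.7],
  [0, 0, 0, 0, 0.7],
])

```text
clock: 10.2
position: [0.6379, -0.2152, 0.1377]
tool_rot: [3.142, 0.002, 1.515]
force: [-0.2, 0.7, -0.6]
grip_width: 0.0597
finger_force: 0.0
```

```bash
python3 d.py .640 -.2165 .021; python3 b.py | sed -n '/white/,/lid/p'
```

```text
clock 10.2 pos [ 0.6379 -0.2152  0.1377] rot [3.1416e+00 1.9000e-03 1.5155e+00] need xyz [-0.03  0.07  3.89] turn -0.04 w 0.0597 F [-0.2  0.7 -0.6] ff 0.0
white caps
[441.2 250.7] 228 [ 0.5543 -0.2996  0.05  ] [ 0.559  -0.3058  0.023 ]
s [216.1 325.9] 263 [16.5 20. ] [ 0.5777 -0.3129  0.05  ]
s [274.6 330.6] 234 [15.2 18.8] [ 0.6623 -0.2311  0.05  ]
s [239.6 344.5] 246 [16. 19.] [ 0.6435 -0.3014  0.05  ]
lid
```

Pot B has been knocked aside, to about (0.662,-0.2315).

```bash
python3 d.py .6622 -.2315 .021; python3 b.py | sed -n '/white/,/lid/p'
```

```text
clock 10.3 pos [ 0.6377 -0.2117  0.1375] rot [-3.1411e+00 -1.0000e-04  1.5181e+00] need xyz [-0.62  0.85  3.88] turn -0.01 w 0.0596 F [-0.   0.6 -0.2] ff 0.0
white caps
[441.1 250.7] 233 [ 0.5544 -0.2993  0.05  ] [ 0.559  -0.3055  0.023 ]
s [216.1 325.9] 263 [16.8 19.8] [ 0.5777 -0.3129  0.05  ]
s [274.6 330.6] 233 [15.5 18.5] [ 0.6623 -0.231   0.05  ]
s [239.6 344.5] 246 [16.2 18.8] [ 0.6435 -0.3013  0.05  ]
lid
```

Request:
jog_arm([
  [-0.6, 0.8, 0, 0, 0.7],
  [0, 0, 0.5, 0, 0.7],
  [0, 0, 1, 0, 0.7],
  [0, 0, 1, 0, 0.7],
  [0, 0, 1, 0, 0.7],
  [0, 0, 0.35, 0, 0.7],
  [0, 0, 0, 0, 0.7],
])

```text
clock: 11.1
position: [0.6603, -0.2297, 0.0211]
tool_rot: [-3.139, -0.001, 1.52]
force: [-0.1, 0.4, 0.2]
grip_width: 0.0597
finger_force: 0.0
```

```bash
python3 d.py .6622 -.2315 .021
```

```text
clock 11.1 pos [ 0.6603 -0.2297  0.0211] rot [-3.1393e+00 -6.0000e-04  1.5196e+00] need xyz [-0.06  0.07  0.  ] turn 0.01 w 0.0597 F [-0.1  0.4  0.2] ff 0.0
```

Request:
jog_arm([
  [-0.06, 0.07, 0, 0, 0.7],
  [0, 0, 0, 0, 0.2],
  [0, 0, 0, 0, 0.2],
  [0, 0, 0, 0, 0.2],
  [0, 0, 0, 0, 0.2],
  [0, 0, 0, 0, 0.2],
  [0, 0, -0.5, 0, 0.2],
  [0, 0, -1, 0, 0.2],
  [0, 0, -1, 0, 0.2],
  [0, 0, -1, 0, 0.2],
  [0, 0, 0, 0, 0.2],
])

```text
clock: 12.2
position: [0.665, -0.2337, 0.133]
tool_rot: [3.135, 0.002, 1.519]
force: [0.9, -0.9, -0.8]
grip_width: 0.0348
finger_force: 35.1
```

```bash
python3 d.py .5581 -.0053 .1
```

```text
clock 12.2 pos [ 0.665  -0.2337  0.133 ] rot [3.1349e+00 1.7000e-03 1.5187e+00] need xyz [ 7.42 -3.96  1.06] turn -0.0 w 0.0348 F [ 0.9 -0.9 -0.8] ff 35.1
```

Request:
jog_arm([
  [0.5, -0.27, 0, 0, 0.2],
  [1, -0.53, 0, 0, 0.2],
  [1, -0.53, 0, 0, 0.2],
  [1, -0.53, 0, 0, 0.2],
  [1, -0.53, 0, 0, 0.2],
  [1, -0.53, 0, 0, 0.2],
  [1, -0.53, 0, 0, 0.2],
  [0.6, -0.33, 0.2, 0, 0.2],
  [0.3, -0.15, 0.4, 0, 0.2],
  [0, 0, 0.5, 0, 0.2],
  [0, 0, 0, 0, 0.2],
])

```text
clock: 13.3
position: [0.5562, -0.0058, 0.0922]
tool_rot: [-3.139, 0.001, 1.518]
force: [-0.6, -0.7, 0.3]
grip_width: 0.0347
finger_force: 35.1
```

```bash
python3 d.py .5581 -.0053 .047
```

```text
clock 13.3 pos [ 0.5562 -0.0058  0.0922] rot [-3.1393e+00  9.0000e-04  1.5183e+00] need xyz [0.02 0.06 1.51] turn -0.01 w 0.0347 F [-0.6 -0.7  0.3] ff 35.1
```

Request:
jog_arm([
  [0.01, 0.06, 0.4, 0, 0.2],
  [0, 0, 0.6, 0, 0.2],
  [0, 0, 0.45, 0, 0.2],
  [0, 0, 0.2, 0, 0.2],
  [0, 0, 0.2, 0, 0.2],
  [0, 0, 0, 0, 0.2],
])

```text
clock: 13.9
position: [0.5584, -0.0051, 0.0382]
tool_rot: [-3.141, 0.0, 1.518]
force: [-1.4, -2.6, -1.0]
grip_width: 0.0349
finger_force: 35.0
```

Entering again. I'll finish lowering, release and go on to pot A.

Request:
jog_arm([
  [-0.02, 0, 0.12, 0, 0.2],
  [0, 0, 0.14, 0, 0.2],
  [0, 0, 0, 0, 0.2],
  [0, 0, 0, 0, 0.65],
  [0, 0, 0, 0, 0.65],
  [0, 0, 0, 0, 0.65],
  [0, 0, -0.4, 0, 0.65],
  [0, 0, -0.9, 0, 0.65],
  [0, 0, -1, 0, 0.65],
  [0, 0, -1, 0, 0.65],
  [0, 0, 0, 0, 0.65],
])

```text
clock: 15.0
position: [0.5604, -0.0053, 0.134]
tool_rot: [3.136, -0.001, 1.519]
force: [0.2, 0.6, 0.1]
grip_width: 0.0555
finger_force: 0.0
```

Request:
jog_arm([
  [-0.5, 0.1, 0, 0, 0.7],
  [-1, 0.2, 0, 0, 0.7],
  [-1, 0.2, 0, 0, 0.7],
  [-1, 0.3, 0, 0, 0.7],
  [-1, 0.3, 0, 0, 0.7],
  [-1, 0.3, 0, 0, 0.7],
  [-1, 0.3, 0, 0, 0.7],
  [-1, 0.3, 0, 0, 0.7],
  [-1, 0.3, 0, 0, 0.7],
  [-1, 0.3, 0, 0, 0.7],
  [-0.5, 0.1, 0, 0, 0.7],
  [0, 0, 0, 0, 0.7],
])

```text
clock: 16.2
position: [0.6227, -0.3121, 0.1291]
tool_rot: [-3.14, 0.001, 1.516]
force: [-0.4, -0.0, -0.3]
grip_width: 0.0594
finger_force: 0.0
```

```bash
python3 b.py | sed -n '/white/,/lid/p'; python3 d.py .643 -.3013 .021
```

```text
white caps
s [215.2 326.3] 236 [16.5 17.9] [ 0.5775 -0.3147  0.05  ]
s [237.7 346.4] 160 [17.1 12.9] [ 0.6446 -0.3065  0.05  ]
lid
clock 16.3 pos [ 0.6235 -0.3087  0.1293] rot [-3.1407e+00 -7.0000e-04  1.5186e+00] need xyz [0.28 0.64 3.61] turn -0.0 w 0.0597 F [-0.6  0.2  0.4] ff 0.0
```

Request:
jog_arm([
  [0.25, 0.6, 0, 0, 0.7],
  [0, 0, 0.5, 0, 0.7],
  [0, 0, 1, 0, 0.7],
  [0, 0, 1, 0, 0.7],
  [0, 0, 0.8, 0, 0.7],
  [0, 0, 0.3, 0, 0.7],
  [0, 0, 0, 0, 0.7],
])

```text
clock: 17.0
position: [0.6417, -0.3014, 0.0208]
tool_rot: [-3.14, -0.001, 1.52]
force: [0.3, -0.6, 0.3]
grip_width: 0.0597
finger_force: 0.0
```

```bash
python3 d.py .643 -.3013 .021
```

```text
clock 17.0 pos [ 0.6417 -0.3014  0.0208] rot [-3.1396e+00 -8.0000e-04  1.5197e+00] need xyz [ 0.01  0.04 -0.01] turn 0.01 w 0.0597 F [ 0.3 -0.6  0.3] ff 0.0
```

Request:
jog_arm([
  [0, 0.04, 0, 0, 0.7],
  [0, 0, 0, 0, 0.2],
  [0, 0, 0, 0, 0.2],
  [0, 0, 0, 0, 0.2],
  [0, 0, 0, 0, 0.2],
  [0, 0, 0, 0, 0.2],
  [0, 0, -0.5, 0, 0.2],
  [0, 0, -1, 0, 0.2],
  [0, 0, -1, 0, 0.2],
  [0, 0, -1, 0, 0.2],
  [0, 0, 0, 0, 0.2],
])

```text
clock: 18.1
position: [0.6454, -0.3038, 0.1327]
tool_rot: [3.135, 0.002, 1.519]
force: [1.0, -0.6, -0.7]
grip_width: 0.0352
finger_force: 35.1
```

```bash
python3 d.py .5607 .0405 .1
```

```text
clock 18.1 pos [ 0.6454 -0.3038  0.1327] rot [3.1351e+00 2.4000e-03 1.5188e+00] need xyz [11.32 -3.42  1.04] turn -0.0 w 0.0352 F [ 1.  -0.6 -0.7] ff 35.1
```

Request:
jog_arm([
  [0.6, -0.2, 0, 0, 0.2],
  [1, -0.3, 0, 0, 0.2],
  [1, -0.3, 0, 0, 0.2],
  [1, -0.3, 0, 0, 0.2],
  [1, -0.3, 0, 0, 0.2],
  [1, -0.3, 0, 0, 0.2],
  [1, -0.3, 0, 0, 0.2],
  [1, -0.3, 0, 0, 0.2],
  [1, -0.3, 0, 0, 0.2],
  [1, -0.3, 0, 0, 0.2],
  [1, -0.3, 0, 0, 0.2],
  [0.5, -0.1, 0, 0, 0.2],
])

```text
clock: 19.3
position: [0.5613, 0.038, 0.1273]
tool_rot: [-3.141, -0.001, 1.521]
force: [0.8, -0.3, -0.4]
grip_width: 0.035
finger_force: 35.1
```

Request:
jog_arm([
  [0.2, -0.1, 0.3, 0, 0.2],
  [0, 0, 0.6, 0, 0.2],
  [0, 0, 0, 0, 0.2],
])

```text
clock: 19.6
position: [0.5583, 0.0403, 0.0982]
tool_rot: [-3.139, 0.001, 1.518]
force: [-0.4, -0.9, -0.6]
grip_width: 0.0349
finger_force: 35.1
```

```bash
python3 d.py .5607 .0405 .047
```

```text
clock 19.6 pos [0.5583 0.0403 0.0982] rot [-3.1392e+00  1.1000e-03  1.5181e+00] need xyz [0.01 0.08 1.71] turn -0.01 w 0.0349 F [-0.4 -0.9 -0.6] ff 35.1
```

Request:
jog_arm([
  [0, 0.06, 0.5, 0, 0.2],
  [0, 0, 0.7, 0, 0.2],
  [0, 0, 0.45, 0, 0.2],
  [0, 0, 0.2, 0, 0.2],
  [0, 0, 0.2, 0, 0.2],
  [0, 0, 0, 0, 0.2],
])

```text
clock: 20.2
position: [0.561, 0.0409, 0.0381]
tool_rot: [-3.141, 0.0, 1.519]
force: [-0.9, -0.8, -0.7]
grip_width: 0.035
finger_force: 35.1
```

Request:
jog_arm([
  [0, 0, 0.12, 0, 0.2],
  [0, 0, 0.14, 0, 0.2],
  [0, 0, 0, 0, 0.2],
  [0, 0, 0, 0, 0.65],
  [0, 0, 0, 0, 0.65],
  [0, 0, 0, 0, 0.65],
  [0, 0, -0.4, 0, 0.65],
  [0, 0, -0.9, 0, 0.65],
  [0, 0, -1, 0, 0.65],
  [0, 0, -1, 0, 0.65],
  [0, 0, -1, 0, 0.65],
  [0, 0, -0.5, 0, 0.65],
])

```text
clock: 21.4
position: [0.5618, 0.0412, 0.1779]
tool_rot: [3.139, -0.001, 1.519]
force: [0.6, -0.1, -1.2]
grip_width: 0.0556
finger_force: 0.0
```

Request:
jog_arm([
  [1, -0.7, 0, 0, 0.65],
  [1, -0.7, 0, 0, 0.65],
  [1, -0.7, 0, 0, 0.65],
  [1, -0.7, 0, 0, 0.65],
  [0, 0, 0, 0, 0.65],
])

```text
clock: 21.9
position: [0.4811, 0.1697, 0.1751]
tool_rot: [-3.14, -0.002, 1.524]
force: [0.3, -0.3, 0.2]
grip_width: 0.0555
finger_force: 0.0
```

```bash
cat > f.py <<'E'
from a import *
def cr(im,x,y,w,h,k): return cv2.resize(im[y:y+h,x:x+w],None,fx=k,fy=k,interpolation=cv2.INTER_CUBIC)
cv2.imwrite("pics/f1.png",cv2.convertScaleAbs(np.hstack([cr(T,258,200,100,100,4),cr(S,275,195,95,100,4)]),alpha=1.5))
E
python3 f.py;python3 d.py .5 .4 .2; python3 b.py | sed -n '/brass/,/white/p'
python3 - <<'E'
from a import *
t=cv2.imread("pics/top0.png"); s=cv2.imread("pics/scene0.png")
# handle bar ends, hand-read from zooms
u=[np.array([105+(538-400)/4,222+180/4])-.4,np.array([105+(650-400)/4,222+227/4])-.4]
v=[np.array([375+(483-375)/3,140+67/3])-.3,np.array([375+(555-375)/3,140+53/3])-.3]
for a in u: print('top',plane(ct,a,.054).round(4))
for a in v: print('scene',plane(cs,a,.052).round(4))
# frame outer corners
u=[(512,55),(796,185),(705,370),(420,238)]
print(np.array([plane(ct,(105+(a-400)/4-.4,222+b/4-.4),.020)[:2] for a,b in u]).round(4))
v=[(583,22),(390,68),(444,155)]
print(np.array([plane(cs,(375+(a-375)/3-.3,140+b/3-.3),.020)[:2] for a,b in v]).round(4))
E
```

```text
clock 22.0 pos [0.4832 0.1661 0.1753] rot [ 3.1411e+00 -6.0000e-04  1.5206e+00] need xyz [ 7.82  0.17 -0.82] turn 0.02 w 0.0556 F [ 0.2 -0.7  0.4] ff 0.0
brass
[269.5 209. ] 54 [0.6448 0.1109 0.066 ] [269.5 209.1] [6.5 8.8] 90
[350.5 215.1] 64 [ 0.6334 -0.083   0.066 ] [350.5 215.3] [8.5 8.1] 4
[401.4 299.3] 176 [ 0.4361 -0.2026  0.066 ] [401.1 294.1] [36.6  8.7] 86
[449.5 301.3] 178 [ 0.4339 -0.3127  0.066 ] [450.2 296.2] [ 9.  36.5] 9
s [323.1 277.1] 70 [ 0.632  -0.0796  0.066 ] [323.  277.2] [ 7.6 10.5] 63
s [392.1 235.3] 59 [0.642  0.1169 0.066 ] [392.  235.5] [7.9 9.3] 63
s [225.1 273.1] 193 [ 0.4886 -0.2307  0.066 ] [228.  274.9] [35.3  9.1] 40
s [178.9 299.7] 220 [ 0.4858 -0.3401  0.066 ] [180.5 303.5] [34.9 11.3] 68
white caps
brass [140.4 237.7] 104 [0.5775 0.4354 0.018 ]
s 790 [422.08743286 168.76467514] [0.49536997 0.38650278 0.02      ]
s brass [454.8 173.5] 42 [0.5642 0.4405 0.018 ]
s brass [459.9 179.5] 47 [0.5887 0.432  0.018 ]
s brass [406.  184.9] 42 [0.5106 0.308  0.018 ]
s brass [410.4 191. ] 52 [0.5345 0.2993 0.018 ]
top [0.5006 0.4192 0.054 ]
top [0.4739 0.3497 0.054 ]
scene [0.4803 0.3524 0.052 ]
scene [0.5085 0.4152 0.052 ]
[[0.5828 0.4549]
 [0.5052 0.2724]
 [0.3916 0.3207]
 [0.4676 0.502 ]]
[[0.4715 0.5037]
 [0.4018 0.3185]
 [0.5155 0.2718]]
```

View pics/f1.png

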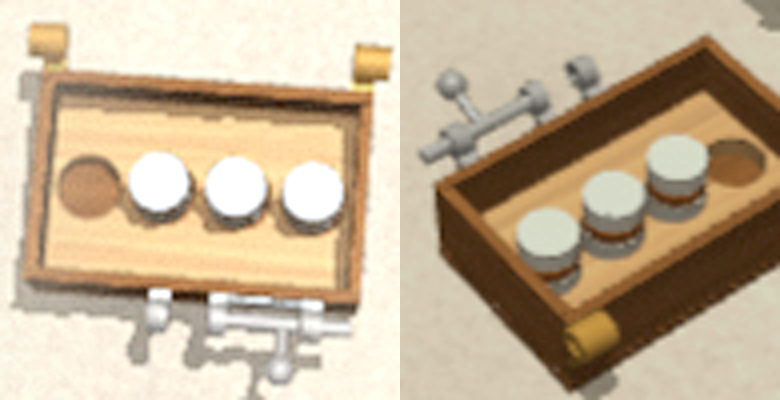

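The pots stand upright in wells 2–4. Before gripping the lid I'll check its estimated pose by overlaying predicted points on both views.

```bash
cat > g.py <<'E'
from h import *
import sys
def overlay(name,b,yaw,out,tz=.012,bt=(105,222),bs=(375,140),k=4,n=100):
    M=R.from_euler('z',yaw).as_matrix(); b=np.array([b[0],b[1],tz])
    P=[(sx*.064,sy*.1,.008) for sx,sy in((1,1),(1,-1),(-1,-1),(-1,1))]+[(0,.038,.036),(0,-.038,.036),(.080,.071,.004),(.080,-.071,.004),(-.080,0,.004)]
    W=(M@np.array(P).T).T+b; outs=[]
    for nm,o in(("top",bt),("scene",bs)):
        im,c=snap(nm); x,y=o
        cr=cv2.convertScaleAbs(cv2.resize(im[y:y+n,x:x+n],None,fx=k,fy=k,interpolation=cv2.INTER_CUBIC),alpha=1.5)
        for u in proj(c,W): cv2.drawMarker(cr,tuple(int(v) for v in (u-[x,y]+.5)*k),(0,0,255),cv2.MARKER_CROSS,14,1)
        outs.append(cr)
    cv2.imwrite("pics/"+out,np.hstack(outs))
if __name__=="__main__": overlay("",(.4868,.3885),-.390,"g1.png")
E
python3 g.py
```

```text
(no output)
```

View pics/g1.png

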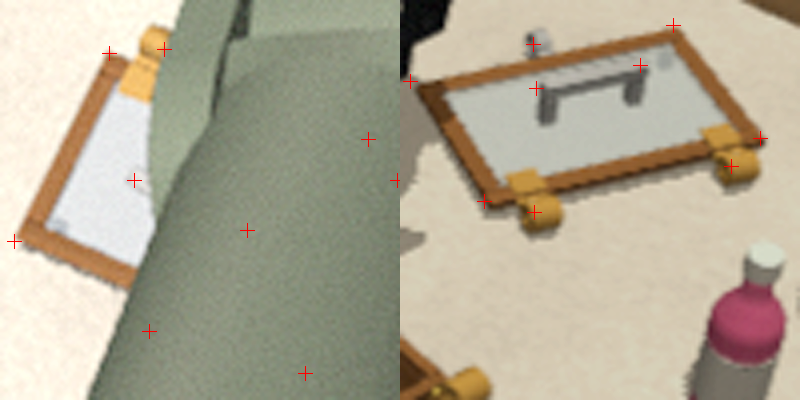

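Request:
jog_arm([
  [0.5, 0, 0, 0, 0.6],
  [1, 0.05, 0, 0, 0.6],
  [1, 0.05, 0, 0, 0.6],
  [1, 0.05, 0, 0, 0.6],
  [1, 0.05, 0, 0, 0.6],
  [1, 0.05, 0, 0, 0.6],
  [1, 0.05, 0, 0, 0.6],
  [0.8, 0, 0, 1, 0.6],
  [0, 0, 0, 1, 0.6],
  [0, 0, 0, 1, 0.6],
  [0, 0, 0, 1, 0.6],
  [0, 0, 0, 0.25, 0.6],
])

```text
clock: 23.5
position: [0.5034, 0.3844, 0.1742]
tool_rot: [-3.141, 0.0, 1.177]
force: [0.3, -0.1, -1.2]
grip_width: 0.0512
finger_force: 0.0
```

```bash
python3 d.py .4893 .387 .06 1.181
```

```text
clock 23.5 pos [0.5034 0.3844 0.1742] rot [-3.1415e+00  5.0000e-04  1.1773e+00] need xyz [-0.1  -0.47  3.81] turn -0.05 w 0.0512 F [ 0.3 -0.1 -1.2] ff 0.0
```

Request:
jog_arm([
  [-0.1, -0.45, 0.3, -0.05, 0.6],
  [0, 0, 0.8, 0, 0.6],
  [0, 0, 1, 0, 0.6],
  [0, 0, 0.8, 0, 0.6],
  [0, 0, 0.5, 0, 0.6],
  [0, 0, 0, 0, 0.6],
])

```text
clock: 24.1
position: [0.4894, 0.3857, 0.071]
tool_rot: [-3.14, 0.002, 1.184]
force: [0.2, 0.6, 0.2]
grip_width: 0.0511
finger_force: 0.0
```

```bash
python3 d.py .4893 .387 .028 1.181
python3 - <<'E'
from g import *
im,c=snap("scene")
cv2.imwrite("pics/g2.png",cv2.convertScaleAbs(cv2.resize(im[100:220,360:480],None,fx=4,fy=4,interpolation=cv2.INTER_CUBIC),alpha=1.5))
E
```

```text
clock 24.1 pos [0.4894 0.3857 0.071 ] rot [-3.1405e+00  2.3000e-03  1.1838e+00] need xyz [ 0.04 -0.02  1.43] turn 0.03 w 0.0511 F [0.2 0.6 0.2] ff 0.0
```

View pics/g2.png

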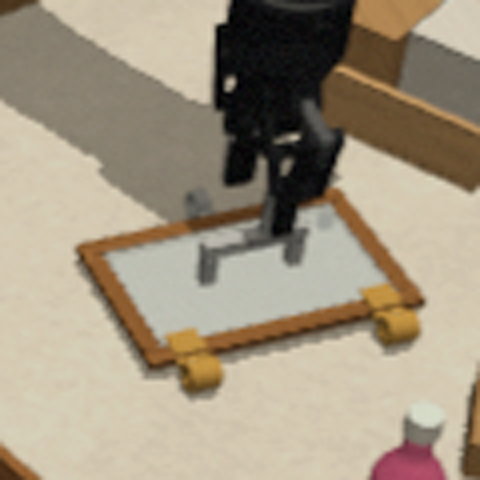

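Run:
```python
from h import *
im,c=snap("scene"); p=bot.observe()["position"]
print((proj(c,p)-[360,100])*4, (proj(c,[p[0],p[1],.05])-[360,100])*4)
print(plane(c,(360+252/4-.4,100+240/4-.4),.05))
```

```text
[[253.63967125 208.95587198]] [[248.81647558 236.81020246]]
[0.49237411 0.38578229 0.05      ]
```

Request:
jog_arm([
  [-0.12, 0.05, 0.3, 0.03, 0.6],
  [0, 0, 0.6, 0, 0.6],
  [0, 0, 0.5, 0, 0.6],
  [0, 0, 0, 0, 0.6],
  [0, 0, 0, 0, 0],
  [0, 0, 0, 0, 0],
  [0, 0, 0, 0, 0],
  [0, 0, 0, 0, 0],
  [0, 0, 0, 0, 0],
  [0, 0, 0, 0, 0],
], newtons=80)

```text
clock: 25.2
position: [0.4904, 0.3825, 0.0315]
tool_rot: [3.141, -0.001, 1.181]
force: [-1.7, 0.6, 6.4]
grip_width: 0.0104
finger_force: 78.3
```

```bash
python3 d.py .4893 .387 .028 1.181
```

```text
clock 25.2 pos [0.4904 0.3825 0.0315] rot [ 3.1414e+00 -1.0000e-03  1.1808e+00] need xyz [ 0.13 -0.09  0.12] turn -0.0 w 0.0104 F [-1.7  0.6  6.4] ff 78.3
```

Request:
jog_arm([
  [0, 0, -0.2, 0, 0],
  [0, 0, -0.5, 0, 0],
  [0, 0, -0.8, 0, 0],
  [0, 0, -1, 0, 0],
  [0, 0, -1, 0, 0],
  [0, 0, -0.8, 0, 0],
  [0, 0, -0.4, -0.2, 0],
  [0, 0, 0, -0.8, 0],
  [0, 0, 0, -1, 0],
  [0, 0, 0, -1, 0],
  [0, 0, 0, -0.8, 0],
  [0, 0, 0, -0.4, 0],
])

```text
clock: 26.4
position: [0.49, 0.382, 0.1717]
tool_rot: [-3.141, 0.0, 1.519]
force: [-0.0, -0.6, -3.6]
grip_width: 0.01
finger_force: 78.4
```

```bash
python3 d.py .5593 .0177 .165
```

```text
clock 26.4 pos [0.49   0.382  0.1717] rot [-3.1413e+00  2.0000e-04  1.5192e+00] need xyz [-12.01   2.93   0.22] turn 0.0 w 0.01 F [-0.  -0.6 -3.6] ff 78.4
```

Request:
jog_arm([
  [-0.3, 0.1, 0, 0, 0],
  [-0.6, 0.15, 0, 0, 0],
  [-0.9, 0.22, 0, 0, 0],
  [-0.9, 0.22, 0, 0, 0],
  [-0.9, 0.22, 0, 0, 0],
  [-0.9, 0.22, 0, 0, 0],
  [-0.9, 0.22, 0, 0, 0],
  [-0.9, 0.22, 0, 0, 0],
  [-0.9, 0.22, 0, 0, 0],
  [-0.9, 0.22, 0, 0, 0],
  [-0.9, 0.22, 0, 0, 0],
  [-0.9, 0.22, 0, 0, 0],
])

```text
clock: 27.6
position: [0.547, 0.0787, 0.1717]
tool_rot: [-3.142, 0.0, 1.514]
force: [1.2, 0.3, -3.8]
grip_width: 0.0106
finger_force: 78.4
```

Request:
jog_arm([
  [-0.8, 0.2, 0, 0, 0],
  [-0.6, 0.15, 0, 0, 0],
  [-0.4, 0.1, 0, 0, 0],
  [-0.2, 0.05, 0.2, 0, 0],
  [0, 0, 0.5, 0, 0],
  [0, 0, 0.5, 0, 0],
  [0, 0, 0, 0, 0],
  [0, 0, 0, 0, 0],
])

```text
clock: 28.4
position: [0.559, 0.021, 0.1356]
tool_rot: [-3.141, 0.0, 1.517]
force: [0.3, 0.0, -2.9]
grip_width: 0.0108
finger_force: 78.4
```

```bash
python3 d.py .5593 .0177 .0815;  python3 - <<'E'
from h import *
T,c=snap("top");S,c=snap("scene")
k=4;f=lambda im,x,y,w,h:cv2.resize(im[y:y+h,x:x+w],None,fx=k,fy=k,interpolation=cv2.INTER_CUBIC)
cv2.imwrite("pics/l1.png",cv2.convertScaleAbs(np.hstack([f(S,270,170,140,130),f(T,255,190,60,130)]),alpha=1.5))
E
```

```text
clock 28.4 pos [0.559  0.021  0.1356] rot [-3.1410e+00  2.0000e-04  1.5167e+00] need xyz [-0.11  0.02  1.8 ] turn -0.03 w 0.0108 F [ 0.3  0.  -2.9] ff 78.4
```

View pics/l1.png

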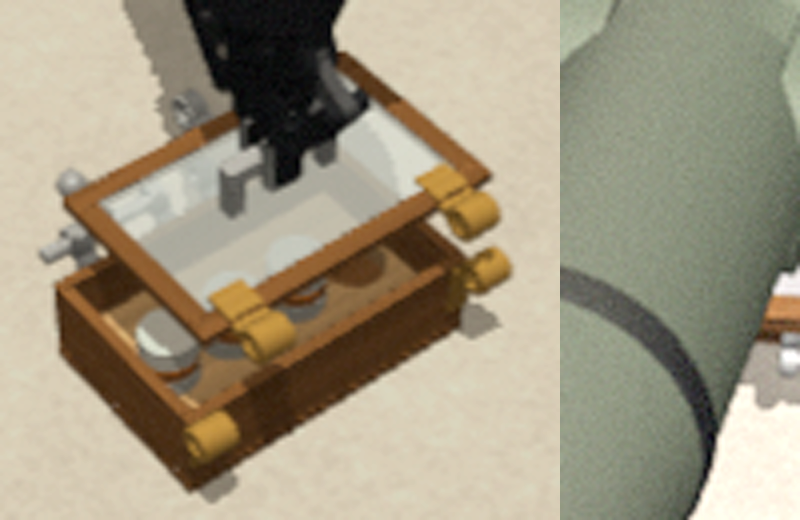

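```bash
cat > l.py <<'E'
from h import *
import sys
z0=float(sys.argv[1])  # lid base z
S,c=snap("scene")
ca=R.from_euler('z',-.052).as_matrix()
loc=lambda p:(ca.T@(p-np.array([.5593,.0177,0])))[:2]*1000
B=cv2.inRange(cv2.cvtColor(cv2.resize(S[170:300,270:410],None,fx=4,fy=4,interpolation=cv2.INTER_CUBIC),cv2.COLOR_BGR2HSV),(17,120,60),(32,255,255))
B=cv2.morphologyEx(B,cv2.MORPH_OPEN,np.ones((5,5)))
n,l,st,ce=cv2.connectedComponentsWithStats(B)
for i in range(1,n):
    if st[i,4]>300: u=(ce[i]+.5)/4-.5+[270,170]; print(ce[i].round(0),st[i,4],'lid',loc(plane(c,u,z0+.004)).round(1),'case',loc(plane(c,u,.066)).round(1))
for s in sys.argv[2:]:
    a=eval(s); u=(np.array(a)+.5)/4-.5+[270,170]; print(a,'lid',loc(plane(c,u,z0+.008)).round(1),'case',loc(plane(c,u,.062)).round(1))
E
python3 l.py .116 "(207,341)" "(492,176)" "(66,203)" "(57,290)" "(193,408)"
```

```text
[460. 201.] 3226 lid [67.6 83.5] case [ 30.8 122.5]
[486. 270.] 1477 lid [114.1  60.1] case [80.4 97.5]
[256. 323.] 3981 lid [ 69.2 -59.1] case [ 32.6 -29.6]
[211. 435.] 1995 lid [ 113.1 -121.8] case [ 79.4 -96.4]
(207, 341) lid [ 66.1 -88.6] case [ 23.5 -56.8]
(492, 176) lid [ 66.6 107.5] case [ 24.1 154.3]
(66, 203) lid [-59.  -89.6] case [-111.   -57.9]
(57, 290) lid [  -9.6 -129.5] case [ -57.9 -100.8]
(193, 408) lid [  96.7 -120.6] case [ 56.5 -91.3]
```

Request:
jog_arm([
  [-0.28, 0.01, 0.2, 0, 0],
  [0, 0, 0.5, 0, 0],
  [0, 0, 0.28, 0, 0],
  [0, 0, 0, 0, 0],
  [0, 0, 0, 0, 0],
])

```text
clock: 29.05
position: [0.5589, 0.0124, 0.1059]
tool_rot: [-3.141, 0.0, 1.516]
force: [0.2, 0.0, -4.0]
grip_width: 0.0106
finger_force: 78.4
```

```bash
python3 d.py .5593 .0177 .0815;  python3 - <<'E'
from h import *
S,c=snap("scene")
k=5;f=lambda im,x,y,w,h:cv2.resize(im[y:y+h,x:x+w],None,fx=k,fy=k,interpolation=cv2.INTER_CUBIC)
cv2.imwrite("pics/l2.png",cv2.convertScaleAbs(f(S,275,185,130,110),alpha=1.5))
E
```

```text
clock 29.05 pos [0.5589 0.0124 0.1059] rot [-3.1409e+00  3.0000e-04  1.5164e+00] need xyz [0.18 0.   0.81] turn -0.03 w 0.0106 F [ 0.2  0.  -4. ] ff 78.4
```

View pics/l2.png

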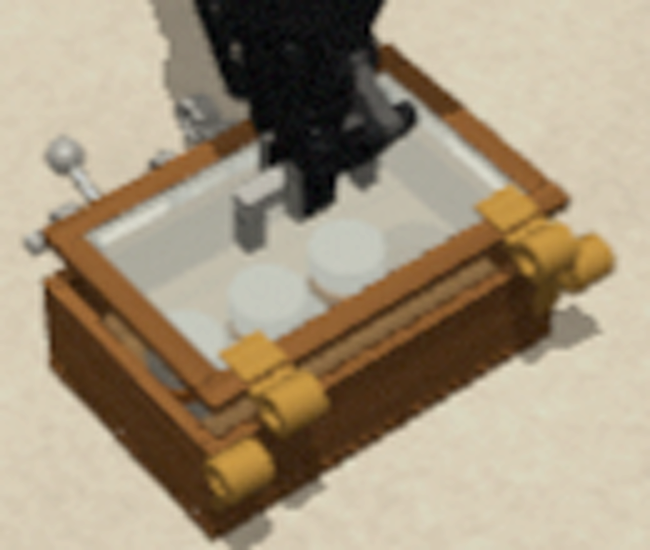

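```bash
cat > l3.py <<'E'
from h import *
import sys
z0=float(sys.argv[1]); S,c=snap("scene"); ca=R.from_euler('z',-.052).as_matrix()
loc=lambda p:(ca.T@(p-np.array([.5593,.0177,0])))[:2]*1000
for s in sys.argv[2:]:
    x,y,h=eval(s); u=(np.array([x,y])+.5)/5-.5+[275,185]; z=h/1000+(z0 if h<50 else 0); print(s,loc(plane(c,u,z)).round(1))
E
python3 l3.py .0864 45,232,8 208,405,8 570,200,8 388,47,8 292,401,4 546,250,4 240,470,66 592,262,66 45,282,62
```

```text
45,232,8 [-60.2 -97.6]
208,405,8 [ 62.6 -99.7]
570,200,8 [66.5 99.3]
388,47,8 [-60.4  98.6]
292,401,4 [ 79.6 -68.7]
546,250,4 [80.1 73.2]
240,470,66 [ 80.2 -96.6]
592,262,66 [ 82.6 101.4]
45,282,62 [-61.1 -99.4]
```

Request:
jog_arm([
  [-0.03, 0, 0.2, 0, 0],
  [0, 0, 0.2, 0, 0],
  [0, 0, 0.15, 0, 0],
  [0, 0, 0.1, 0, 0],
  [0, 0, 0, 0, 0],
])

```text
clock: 29.65
position: [0.5587, 0.0115, 0.0862]
tool_rot: [-3.141, 0.0, 1.516]
force: [0.1, -0.3, -3.9]
grip_width: 0.0102
finger_force: 78.4
```

Request:
jog_arm([
  [0, 0, 0.08, 0, 0],
  [0, 0, 0.06, 0, 0],
  [0, 0, 0.04, 0, 0],
  [0, 0, 0, 0, 0],
])

```text
clock: 30.05
position: [0.559, 0.0116, 0.0815]
tool_rot: [3.142, -0.0, 1.517]
force: [-2.8, 0.9, 2.7]
grip_width: 0.01
finger_force: 79.1
```

Request:
jog_arm([
  [0, 0, 0.03, 0, 0],
  [0, 0, 0, 0, 0.5],
  [0, 0, 0, 0, 0.5],
  [0, 0, 0, 0, 0.5],
  [0, 0, 0, 0, 0.5],
  [0, 0, -0.5, 0, 0.5],
  [0, 0, -1, 0, 0.5],
  [0, 0, -1, 0, 0.5],
  [0, 0, -1, 0, 0.5],
  [0, 0, 0, 0, 0.5],
])

```text
clock: 31.05
position: [0.5606, 0.0114, 0.1897]
tool_rot: [3.136, -0.001, 1.516]
force: [1.1, -1.0, 0.3]
grip_width: 0.0429
finger_force: 0.0
```

Request:
jog_arm([
  [-0.5, -0.2, 0, 0, 0.5],
  [-1, -0.5, 0, 0, 0.5],
  [-1, -0.5, 0, 0, 0.5],
  [-1, -0.5, 0, 0, 0.5],
  [-1, -0.5, 0, 0, 0.5],
  [-1, -0.5, 0, 0, 0.5],
  [-1, -0.5, 0, 0, 0.5],
  [-0.5, -0.2, 0, 0, 0.5],
  [0, 0, 0, 0, 0.5],
])

```text
clock: 31.95
position: [0.4437, -0.1951, 0.1854]
tool_rot: [-3.141, 0.0, 1.512]
force: [0.6, -0.1, -0.2]
grip_width: 0.0429
finger_force: 0.0
```

```bash
python3 d.py .45 -.2 .2
cat > n.py <<'E'
from a import *
ca=R.from_euler('z',-.052).as_matrix()
loc=lambda p:(ca.T@(p-np.array([.5593,.0177,0])))[:2]*1000
Bm=lambda h:(h[...,1]>95)&(h[...,2]>80)&(h[...,0]>16)&(h[...,0]<32)
for o in comps(T,(255,195,110,45),Bm,15): print('top',o[0].round(1),round(o[1]),loc(plane(ct,o[0],.066)).round(1))
for o in comps(S,(300,215,110,85),Bm,15): print('sc',o[0].round(1),round(o[1]),loc(plane(cs,o[0],.066)).round(1))
# pins: centreline of whole mask by moments, tab/tip extremes
for im,c,bxs in((T,ct,[(385,260,35,60),(432,260,35,60)]),(S,cs,[(205,250,45,45),(160,275,35,50)])):
    for bx in bxs:
        x,y,w,h=bx;k=4
        q=cv2.resize(im[y:y+h,x:x+w],None,fx=k,fy=k,interpolation=cv2.INTER_CUBIC)
        m=Bm(cv2.cvtColor(q,cv2.COLOR_BGR2HSV).astype(int)).astype(np.uint8)
        m=cv2.morphologyEx(m,cv2.MORPH_OPEN,np.ones((7,7)))
        n,l,st,ce=cv2.connectedComponentsWithStats(m)
        if n<2: print('none');continue
        i=1+np.argmax(st[1:,4]); P=(np.argwhere(l==i)[:,::-1]+.5)/k-.5+[x,y]
        W=np.array([plane(c,p,.007)[:2] for p in P])
        mu=W.mean(0); ev,V=np.linalg.eigh(np.cov((W-mu).T)); v=V[:,1]; s=(W-mu)@v
        wid=(W-mu)@V[:,0]
        lo,hi=np.percentile(s,[.5,99.5])
        if abs(lo)>abs(hi): v=-v;s=-s;lo,hi=-hi,-lo   # tip is farther from centroid
        tab=W[s<lo+.030].mean(0); sh=W[s>lo+.042].mean(0); d=sh-tab; d/=np.linalg.norm(d)
        print('pin',len(P)//16,'tab',tab.round(4),'len',round(hi-lo,4),'yaw',round(np.arctan2(d[1],d[0]),3),'tabfromend',(mu+v*(lo+.017)).round(4))
E
python3 n.py
```

```text
clock 31.95 pos [ 0.4437 -0.1951  0.1854] rot [-3.1409e+00  5.0000e-04  1.5123e+00] need xyz [-0.15  0.22 -0.49] turn -0.08 w 0.0429 F [ 0.6 -0.1 -0.2] ff 0.0
top [269.5 209. ] 51 [80.5 97.7]
top [279.5 215.4] 153 [66.4 72.2]
top [338.8 219.6] 165 [ 66.2 -69.8]
top [350.3 215.8] 78 [ 77.3 -96.3]
sc [383.3 237. ] 240 [69.1 84.1]
sc [327.3 270.7] 282 [ 69.4 -75.7]
none
none
pin 196 tab [ 0.4208 -0.2125] len 0.0925 yaw 0.051 tabfromend [ 0.4228 -0.2125]
pin 219 tab [ 0.4192 -0.3231] len 0.0928 yaw -0.222 tabfromend [ 0.421  -0.3235]
```

```bash
sed -e 's/^for im,c,bxs.*/T0=cv2.imread("pics\/top0.png")\nfor im,c,bxs in((T0,ct,[(385,260,35,60),(432,260,35,60)]),):/' n.py > n0.py; python3 n0.py | grep pin; python3 -c "
from a import *
print(plane(ct,(269.5,306),.007))"
```

```text
pin 182 tab [ 0.4244 -0.2128] len 0.0863 yaw 0.082 tabfromend [ 0.4265 -0.2126]
pin 182 tab [ 0.4227 -0.3237] len 0.0864 yaw -0.214 tabfromend [ 0.4247 -0.3241]
[0.41674898 0.10844124 0.007     ]
```

Lid is seated within about 0.5 mm. Pin0's tab is at (0.4225,-0.2126) with yaw 0.065, and pin1's is at (0.4215,-0.3235) with yaw -0.218. Pin0 goes to the right hinge.

Request:
jog_arm([
  [0, 0, 0, 0.6, 0.4],
  [0, 0, 0, 1, 0.4],
  [0, 0, 0, 1, 0.4],
  [0, 0, 0, 1, 0.4],
  [0, 0, 0, 1, 0.4],
  [0, 0, 0, 1, 0.4],
  [0, 0, 0, 1, 0.4],
  [0, 0, 0, 1, 0.4],
  [0, 0, 0, 1, 0.4],
  [0, 0, 0, 1, 0.4],
  [0, 0, 0, 1, 0.4],
  [0, 0, 0, 1, 0.4],
], newtons=60)

```text
clock: 33.45
position: [0.446, -0.1919, 0.1853]
tool_rot: [-3.141, 0.0, 0.587]
force: [-0.1, 0.3, 0.4]
grip_width: 0.0341
finger_force: 0.0
```

Request:
jog_arm([
  [0, 0, 0.5, 1, 0.4],
  [0, 0, 1, 1, 0.4],
  [0, 0, 1, 1, 0.4],
  [0, 0, 0.8, 1, 0.4],
  [0, 0, 0.5, 1, 0.4],
  [0, 0, 0, 1, 0.4],
  [0, 0, 0, 0.5, 0.4],
  [0, 0, 0, 0, 0.4],
])

```text
clock: 34.25
position: [0.4459, -0.1921, 0.0711]
tool_rot: [3.141, 0.001, 0.069]
force: [1.0, 0.2, 0.2]
grip_width: 0.0343
finger_force: 0.0
```

```bash
python3 d.py .4225 -.2126 .004 .065; python3 n.py | grep pin
python3 - <<'E'
from a import *
for n,u,z in(("jar",(270,150),.10),("rosebase",(208,190),.0),):print(n,plane(ct,u,z))
print(plane(cs,(459,241),0),plane(cs,(466,207),.13),plane(cs,(441,259),.102))
E
```

```text
clock 34.25 pos [ 0.4459 -0.1921  0.0711] rot [3.1414e+00 6.0000e-04 6.9000e-02] need xyz [-0.82  0.63  2.24] turn 0.05 w 0.0343 F [1.  0.2 0.2] ff 0.0
pin 17 tab [ 0.4114 -0.3269] len 0.014 yaw nan tabfromend [ 0.4175 -0.3352]
pin 195 tab [ 0.4213 -0.2125] len 0.0927 yaw 0.051 tabfromend [ 0.4232 -0.2126]
pin 220 tab [ 0.4192 -0.3231] len 0.0933 yaw -0.222 tabfromend [ 0.421  -0.3235]
jar [0.78030697 0.11134007 0.1       ]
rosebase [0.70843037 0.27822781 0.        ]
[7.21262548e-01 2.74364173e-01 1.11022302e-16] [0.72597422 0.2547926  0.13      ] [0.77696968 0.11995568 0.102     ]n.py:22: RuntimeWarning: Mean of empty slice.
  tab=W[s<lo+.030].mean(0); sh=W[s>lo+.042].mean(0); d=sh-tab; d/=np.linalg.norm(d)
  ret = um.true_divide(
```

Request:
jog_arm([
  [-0.8, 0.63, 0.3, 0, 0.4],
  [0, 0, 0.8, 0, 0.4],
  [0, 0, 0.7, 0, 0.4],
  [0, 0, 0.4, 0, 0.4],
  [0, 0, 0, 0, 0.4],
])

```text
clock: 34.95
position: [0.4225, -0.2129, 0.0045]
tool_rot: [-3.141, 0.001, 0.069]
force: [0.6, -0.9, 0.2]
grip_width: 0.0341
finger_force: 0.0
```

```bash
python3 d.py .4222 -.2126 .004 .062
```

```text
clock 34.95 pos [ 0.4225 -0.2129  0.0045] rot [-3.1407e+00  1.3000e-03  6.8800e-02] need xyz [-0.01 -0.01  0.02] turn 0.09 w 0.0341 F [ 0.6 -0.9  0.2] ff 0.0
```

Request:
jog_arm([
  [0, 0, 0.02, 0.06, 0.4],
  [0, 0, 0, 0, 0.1],
  [0, 0, 0, 0, 0.1],
  [0, 0, 0, 0, 0.1],
  [0, 0, 0, 0, 0.1],
  [0, 0, 0, 0, 0.1],
  [0, 0, -0.3, 0, 0.1],
  [0, 0, -0.8, 0, 0.1],
  [0, 0, -1, 0, 0.1],
  [0, 0, -0.7, 0, 0.1],
  [0, 0, 0, 0, 0.1],
])

```text
clock: 36.05
position: [0.4242, -0.2133, 0.0916]
tool_rot: [3.14, -0.003, 0.064]
force: [0.7, -0.4, -1.9]
grip_width: 0.0201
finger_force: 59.1
```

Request:
jog_arm([
  [0, 0, 0, -0.6, 0.1],
  [0, 0, 0, -1, 0.1],
  [0, 0, 0, -1, 0.1],
  [0, 0, 0, -1, 0.1],
  [0, 0, 0, -1, 0.1],
  [0, 0, 0, -1, 0.1],
  [0, 0, 0, -1, 0.1],
  [0, 0, 0, -1, 0.1],
  [0, 0, 0, -1, 0.1],
  [0, 0, 0, -1, 0.1],
  [0, 0, 0, -1, 0.1],
  [0, 0, 0, -1, 0.1],
])

```text
clock: 37.25
position: [0.423, -0.2129, 0.0889]
tool_rot: [-3.142, 0.0, 0.995]
force: [1.1, -0.3, -0.9]
grip_width: 0.0197
finger_force: 59.2
```

Request:
jog_arm([
  [0, 0, 0, -1, 0.1],
  [0, 0, 0, -1, 0.1],
  [0, 0, 0, -1, 0.1],
  [0, 0, 0, -1, 0.1],
  [0, 0, 0, -1, 0.1],
  [0, 0, 0, -1, 0.1],
  [0, 0, 0, -0.6, 0.1],
  [0, 0, 0, 0, 0.1],
])

```text
clock: 38.05
position: [0.423, -0.2131, 0.089]
tool_rot: [3.142, -0.0, 1.521]
force: [0.4, -0.1, -1.3]
grip_width: 0.0198
finger_force: 59.2
```

```bash
python3 d.py .6292 -.1782 .063
```

```text
clock 38.05 pos [ 0.423  -0.2131  0.089 ] rot [ 3.1415e+00 -1.0000e-04  1.5205e+00] need xyz [1.51 6.81 0.87] turn 0.02 w 0.0198 F [ 0.4 -0.1 -1.3] ff 59.2
```

Request:
jog_arm([
  [0, 0.5, 0, 0, 0.1],
  [0, 1, 0, 0, 0.1],
  [0, 1, 0, 0, 0.1],
  [0, 1, 0, 0, 0.1],
  [0, 1, 0, 0, 0.1],
  [0.4, 1, 0, 0, 0.1],
  [0.5, 0.8, 0.3, 0, 0.1],
  [0.4, 0.4, 0.5, 0, 0.1],
  [0, 0, 0, 0, 0.1],
  [0, 0, 0, 0, 0.1],
])

```text
clock: 39.05
position: [0.6252, -0.1845, 0.0646]
tool_rot: [-3.14, 0.0, 1.519]
force: [-0.4, -0.1, 1.0]
grip_width: 0.0197
finger_force: 59.1
```

```bash
python3 d.py .6292 -.1782 .063
cat > pp.py <<'E'
# view of pin & barrel in both cams
from a import *
import sys
side=sys.argv[1]; out=sys.argv[2] if len(sys.argv)>2 else None
ca=R.from_euler('z',-.052).as_matrix()
loc=lambda p:(ca.T@(p-np.array([.5593,.0177,0])))[:2]*1000
Bm=lambda h:(h[...,1]>95)&(h[...,2]>70)&(h[...,0]>15)&(h[...,0]<33)
bt,bs=((335,195,60,60),(265,255,75,80)) if side=='r' else ((215,185,70,50),(365,190,80,70))
for nm,im,c,b in(('top',T,ct,bt),('sc',S,cs,bs)):
    for o in comps(im,b,Bm,12): print(nm,o[0].round(1),round(o[1]),'size',o[3].round(1),round(o[4]),loc(plane(c,o[0],.066)).round(1))
if out:
    f=lambda im,b,k:cv2.resize(im[b[1]:b[1]+b[3],b[0]:b[0]+b[2]],None,fx=k,fy=k,interpolation=cv2.INTER_CUBIC)
    A,B=f(T,bt,5),f(S,bs,5); h=max(A.shape[0],B.shape[0])
    cv2.imwrite("pics/"+out,cv2.convertScaleAbs(np.hstack([cv2.copyMakeBorder(i,0,h-i.shape[0],0,0,cv2.BORDER_CONSTANT) for i in(A,B)]),alpha=1.5))
E
python3 pp.py r p1.png
```

```text
clock 39.05 pos [ 0.6252 -0.1845  0.0646] rot [-3.1404e+00  5.0000e-04  1.5190e+00] need xyz [0.22 0.12 0.05] turn -0.0 w 0.0197 F [-0.4 -0.1  1. ] ff 59.1
top [338.2 212.9] 40 size [6.5 8.8] 90 [ 82.5 -67.3]
sc [327.1 271.4] 327 size [20.4 25.7] 60 [ 70.7 -77.2]
sc [307.4 286.6] 41 size [ 4.8 10.8] 60 [  77.6 -134.4]
sc [277.  302.4] 50 size [9.5 6.6] 80 [  72.4 -206.7]
```

View pics/p1.png

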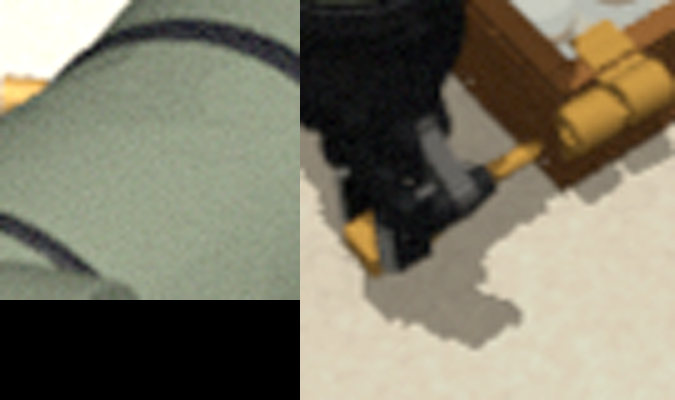

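The scene view shows the pin level and pointing at the right barrel mouth. I'll correct sideways and start the insertion.

Request:
jog_arm([
  [0.2, 0.095, 0.04, 0, 0.1],
  [0.25, 0, 0, 0, 0.1],
  [0.2, 0, 0, 0, 0.1],
  [0.15, 0, 0, 0, 0.1],
  [0, 0, 0, 0, 0.1],
])

```text
clock: 39.65
position: [0.63, -0.1594, 0.0637]
tool_rot: [3.142, -0.0, 1.521]
force: [-0.2, -0.3, -1.8]
grip_width: 0.0201
finger_force: 59.1
```

```bash
python3 d.py .6327 -.1113 .0633; python3 pp.py r
```

```text
clock 39.65 pos [ 0.63   -0.1594  0.0637] rot [ 3.1416e+00 -4.0000e-04  1.5209e+00] need xyz [1.61 0.01 0.01] turn 0.02 w 0.0201 F [-0.2 -0.3 -1.8] ff 59.1
sc [327.1 271.8] 311 size [20.2 28.5] 60 [ 71.6 -78. ]
sc [288.4 297.8] 51 size [9.8 7. ] 90 [  77.  -181.9]
```

Request:
jog_arm([
  [0.25, 0, 0, 0, 0.1],
  [0.25, 0, 0, 0, 0.1],
  [0.2, 0, 0, 0, 0.1],
  [0.2, 0, 0, 0, 0.1],
  [0, 0, 0, 0, 0.1],
])

```text
clock: 40.25
position: [0.6314, -0.1322, 0.0636]
tool_rot: [-3.142, -0.001, 1.521]
force: [0.1, 0.1, -1.5]
grip_width: 0.0198
finger_force: 59.1
```

Request:
jog_arm([
  [0.25, 0, 0, 0, 0.1],
  [0.2, 0, 0, 0, 0.1],
  [0.1, 0, 0, 0, 0.1],
  [0.07, 0, 0, 0, 0.1],
  [0, 0, 0, 0, 0.1],
])

```text
clock: 40.75
position: [0.6322, -0.1151, 0.0636]
tool_rot: [3.142, 0.0, 1.52]
force: [0.1, -0.6, -1.3]
grip_width: 0.0199
finger_force: 59.1
```

```bash
python3 d.py .6327 -.1113 .0633
```

```text
clock 40.75 pos [ 0.6322 -0.1151  0.0636] rot [3.1416e+00 3.0000e-04 1.5197e+00] need xyz [0.13 0.01 0.01] turn 0.01 w 0.0199 F [ 0.1 -0.6 -1.3] ff 59.1
```

Creep until contact.

Request:
jog_arm([
  [0.05, 0, 0, 0, 0.1],
  [0.05, 0, 0, 0, 0.1],
  [0.03, 0, 0, 0, 0.1],
  [0, 0, 0, 0, 0.1],
])

```text
clock: 41.15
position: [0.6321, -0.1148, 0.0638]
tool_rot: [3.141, 0.004, 1.517]
force: [1.1, -16.9, -4.0]
grip_width: 0.0203
finger_force: 58.8
```

Tab contact: 17 N at the stop, 3.5 mm short of nominal, which fits the grip offset. I'll release, rise and check.

Request:
jog_arm([
  [0, 0, 0, 0, 0.4],
  [0, 0, 0, 0, 0.4],
  [0, 0, 0, 0, 0.4],
  [0, 0, 0, 0, 0.4],
  [0, 0, -0.4, 0, 0.4],
  [0, 0, -1, 0, 0.4],
  [0, 0, -1, 0, 0.4],
  [-0.5, -0.3, -0.6, 0, 0.4],
  [-1, -1, 0, 0, 0.4],
  [-1, -1, 0, 0, 0.4],
  [-1, -1, 0, 0, 0.4],
  [-1, -1, 0, 0, 0.4],
])

```text
clock: 42.35
position: [0.4955, -0.2402, 0.1546]
tool_rot: [3.141, 0.0, 1.52]
force: [-0.2, -1.6, -0.2]
grip_width: 0.0345
finger_force: 0.0
```

Request:
jog_arm([
  [-1, -1, 0, 0, 0.4],
  [-0.8, -1, 0, 0, 0.4],
  [0, 0, 0, -1, 0.4],
  [0, 0, 0, -1, 0.4],
  [0, 0, 0, -1, 0.4],
  [0, 0, 0, -1, 0.4],
  [0, 0, 0, -1, 0.4],
  [0, 0, 0, -1, 0.4],
  [0, 0, 0, -1, 0.4],
  [0, 0, 0, 0, 0.4],
])

```text
clock: 43.35
position: [0.4341, -0.2904, 0.1544]
tool_rot: [3.141, 0.001, 2.081]
force: [-1.1, 0.5, 0.4]
grip_width: 0.0343
finger_force: 0.0
```

```bash
python3 d.py .4215 -.3235 .004 2.924; python3 pp.py r; python3 n.py 2>/dev/null| grep -v none
```

```text
clock 43.35 pos [ 0.4341 -0.2904  0.1544] rot [3.1408e+00 7.0000e-04 2.0810e+00] need xyz [-0.75 -0.91  5.01] turn -10.54 w 0.0343 F [-1.1  0.5  0.4] ff 0.0
top [349.2 217.5] 379 size [18.5 34.5] 90 [ 72.9 -93.9]
sc [321.7 276.3] 507 size [21.2 42.3] 54 [ 74.  -94.4]
top [269.5 209. ] 51 [80.6 97.5]
top [279.5 215.4] 152 [66.5 72.2]
top [346.6 217.6] 343 [ 72.3 -87.9]
sc [383.4 237.5] 263 [70.4 83.2]
sc [322.  275.5] 450 [ 72.9 -92.5]
pin 16 tab [ 0.4276 -0.3167] len 0.0159 yaw nan tabfromend [ 0.4183 -0.3136]
pin 220 tab [ 0.4192 -0.3231] len 0.0934 yaw -0.221 tabfromend [ 0.421  -0.3235]
```

Request:
jog_arm([
  [0, 0, 0.3, -1, 0.4],
  [0, 0, 0.8, -1, 0.4],
  [0, 0, 0.8, -1, 0.4],
  [0, 0, 0.5, -1, 0.4],
  [0, 0, 0, -1, 0.4],
  [0, 0, 0, -1, 0.4],
  [0, 0, 0, -1, 0.4],
  [0, 0, 0, -1, 0.4],
  [0, 0, 0, -1, 0.4],
  [0, 0, 0, -1, 0.4],
  [0, 0, 0, -0.5, 0.4],
  [0, 0, 0, 0, 0.4],
])

```text
clock: 44.75
position: [0.434, -0.2903, 0.0816]
tool_rot: [-3.142, 0.0, 2.919]
force: [0.3, 0.0, 0.3]
grip_width: 0.0343
finger_force: 0.0
```

```bash
python3 d.py .4245 -.3240 .004 2.924
```

```text
clock 44.75 pos [ 0.434  -0.2903  0.0816] rot [-3.1416  0.      2.9189] need xyz [ 0.06 -1.16  2.59] turn -0.06 w 0.0343 F [0.3 0.  0.3] ff 0.0
```

Request:
jog_arm([
  [0.06, -0.6, 0.2, -0.06, 0.4],
  [0, -0.56, 0.5, 0, 0.4],
  [0, 0, 0.8, 0, 0.4],
  [0, 0, 0.7, 0, 0.4],
  [0, 0, 0.38, 0, 0.4],
  [0, 0, 0, 0, 0.4],
])

```text
clock: 45.35
position: [0.424, -0.3233, 0.0031]
tool_rot: [3.141, -0.002, 2.923]
force: [0.2, 0.3, 0.6]
grip_width: 0.0342
finger_force: 0.0
```

```bash
python3 d.py .4245 -.3240 .004 2.924
```

```text
clock 45.35 pos [ 0.424  -0.3233  0.0031] rot [ 3.1410e+00 -2.2000e-03  2.9234e+00] need xyz [-0.02 -0.02 -0.03] turn -0.01 w 0.0342 F [0.2 0.3 0.6] ff 0.0
```

Request:
jog_arm([
  [0, 0, -0.03, 0, 0.4],
  [0, 0, 0, 0, 0.1],
  [0, 0, 0, 0, 0.1],
  [0, 0, 0, 0, 0.1],
  [0, 0, 0, 0, 0.1],
  [0, 0, 0, 0, 0.1],
  [0, 0, -0.3, 0, 0.1],
  [0, 0, -0.8, 0, 0.1],
  [0, 0, -1, 0, 0.1],
  [0, 0, -1, 0, 0.1],
  [0, 0, -1, 0, 0.1],
  [0, 0, -1, 0, 0.1],
])

```text
clock: 46.55
position: [0.4246, -0.3238, 0.1606]
tool_rot: [-3.141, 0.001, 2.924]
force: [0.9, 0.3, -0.4]
grip_width: 0.0202
finger_force: 59.1
```

Request:
jog_arm([
  [0, 0, -0.6, 0.6, 0.1],
  [0, 0, 0, 1, 0.1],
  [0, 0, 0, 1, 0.1],
  [0, 0, 0, 1, 0.1],
  [0, 0, 0, 1, 0.1],
  [0, 0, 0, 1, 0.1],
  [0, 0, 0, 1, 0.1],
  [0, 0, 0, 1, 0.1],
  [0, 0, 0, 1, 0.1],
  [0, 0, 0, 1, 0.1],
  [0, 0, 0, 1, 0.1],
  [0, 0, 0, 1, 0.1],
])

```text
clock: 47.75
position: [0.4248, -0.3237, 0.1773]
tool_rot: [3.14, 0.001, 1.993]
force: [0.4, 0.9, -0.9]
grip_width: 0.0197
finger_force: 59.2
```

Request:
jog_arm([
  [0, 0, 0, 1, 0.1],
  [0, 0, 0, 1, 0.1],
  [0, 0, 0, 1, 0.1],
  [0, 0, 0, 1, 0.1],
  [0, 0, 0, 1, 0.1],
  [0, 0, 0, 0.9, 0.1],
  [0, 0, 0, 0, 0.1],
])

```text
clock: 48.45
position: [0.4249, -0.3236, 0.177]
tool_rot: [3.14, -0.0, 1.523]
force: [-0.4, 0.0, -0.3]
grip_width: 0.02
finger_force: 59.2
```

```bash
python3 d.py .648 .2102 .17
```

```text
clock 48.45 pos [ 0.4249 -0.3236  0.177 ] rot [ 3.1405e+00 -1.0000e-04  1.5233e+00] need xyz [18.12  6.58  0.24] turn 0.05 w 0.02 F [-0.4  0.  -0.3] ff 59.2
```

Request:
jog_arm([
  [0.5, 0.18, 0, 0, 0.1],
  [1, 0.37, 0, 0, 0.1],
  [1, 0.37, 0, 0, 0.1],
  [1, 0.37, 0, 0, 0.1],
  [1, 0.37, 0, 0, 0.1],
  [1, 0.37, 0, 0, 0.1],
  [1, 0.37, 0, 0, 0.1],
  [1, 0.37, 0, 0, 0.1],
  [1, 0.37, 0, 0, 0.1],
  [1, 0.37, 0, 0, 0.1],
  [1, 0.37, 0, 0, 0.1],
  [1, 0.37, 0, 0, 0.1],
])

```text
clock: 49.65
position: [0.5683, 0.0164, 0.1769]
tool_rot: [3.141, -0.001, 1.527]
force: [0.7, 0.1, -0.6]
grip_width: 0.0201
finger_force: 59.2
```

Request:
jog_arm([
  [1, 0.37, 0, 0, 0.1],
  [1, 0.37, 0, 0, 0.1],
  [1, 0.37, 0, 0, 0.1],
  [1, 0.37, 0, 0, 0.1],
  [1, 0.37, 0, 0, 0.1],
  [0.8, 0.37, 0, 0, 0.1],
  [0.5, 0.1, 0, 0, 0.1],
  [0, 0, 0, 0, 0.1],
])

```text
clock: 50.45
position: [0.646, 0.2027, 0.1761]
tool_rot: [-3.141, -0.001, 1.528]
force: [0.5, -0.4, -1.4]
grip_width: 0.0201
finger_force: 59.2
```

```bash
python3 d.py .6488 .2102 .0635
```

```text
clock 50.45 pos [0.646  0.2027 0.1761] rot [-3.1414e+00 -8.0000e-04  1.5283e+00] need xyz [0.25 0.08 3.75] turn 0.12 w 0.0201 F [ 0.5 -0.4 -1.4] ff 59.2
```

Request:
jog_arm([
  [0.25, 0.08, 0.5, 0.12, 0.1],
  [0, 0, 1, 0, 0.1],
  [0, 0, 1, 0, 0.1],
  [0, 0, 0.8, 0, 0.1],
  [0, 0, 0.4, 0, 0.1],
  [0, 0, 0, 0, 0.1],
  [0, 0, 0, 0, 0.1],
])

```text
clock: 51.15
position: [0.6494, 0.2075, 0.0659]
tool_rot: [3.141, -0.0, 1.514]
force: [1.3, 0.1, 0.3]
grip_width: 0.0198
finger_force: 59.2
```

```bash
python3 d.py .6488 .2102 .0635; python3 pp.py l p2.png
```

```text
clock 51.15 pos [0.6494 0.2075 0.0659] rot [ 3.1408e+00 -1.0000e-04  1.5144e+00] need xyz [ 0.09 -0.03  0.08] turn -0.06 w 0.0198 F [1.3 0.1 0.3] ff 59.2
top [240.9 207.3] 106 size [28.7  9. ] 13 [ 79.8 166.6]
top [269.4 209.3] 58 size [7.  8.5] 90 [79.6 97.8]
top [279.6 215.4] 163 size [18.  10.2] 90 [66.5 71.9]
sc [413.8 222.7] 148 size [10.5 29.9] 65 [ 78.6 170. ]
sc [383.3 237.7] 288 size [20.1 23.2] 58 [71.  82.6]
```

View pics/p2.png

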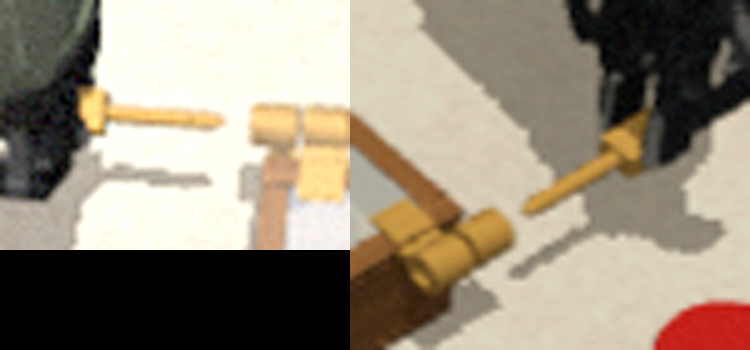

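Both views show the pin in line with the left barrel. Inserting.

Request:
jog_arm([
  [-0.1, 0, 0.075, -0.06, 0.1],
  [-0.2, 0, 0, 0, 0.1],
  [-0.2, 0, 0, 0, 0.1],
  [-0.15, 0, 0, 0, 0.1],
  [0, 0, 0, 0, 0.1],
])

```text
clock: 51.75
position: [0.6481, 0.1873, 0.0631]
tool_rot: [3.141, 0.0, 1.519]
force: [-0.4, 0.4, 0.1]
grip_width: 0.02
finger_force: 59.3
```

```bash
python3 d.py .6457 .1383 .0637; python3 pp.py l
```

```text
clock 51.75 pos [0.6481 0.1873 0.0631] rot [3.1414e+00 3.0000e-04 1.5186e+00] need xyz [-1.63  0.   -0.02] turn -0.01 w 0.02 F [-0.4  0.4  0.1] ff 59.3
top [256.9 208.6] 160 size [35.2  9.2] 6 [ 79.4 127.8]
top [279.6 215.4] 165 size [18.  10.5] 90 [66.5 72. ]
sc [391.4 234.1] 419 size [18.8 50.7] 73 [ 73.9 104.4]
```

Request:
jog_arm([
  [-0.2, 0, 0, 0, 0.1],
  [-0.25, 0, 0, 0, 0.1],
  [-0.25, 0, 0, 0, 0.1],
  [-0.2, 0, 0, 0, 0.1],
  [0, 0, 0, 0, 0.1],
])

```text
clock: 52.35
position: [0.6468, 0.1599, 0.0631]
tool_rot: [3.141, 0.001, 1.518]
force: [-0.5, -2.2, 3.4]
grip_width: 0.0198
finger_force: 59.6
```

Request:
jog_arm([
  [-0.2, 0, -0.01, 0, 0.1],
  [-0.2, 0, 0, 0, 0.1],
  [-0.1, 0, 0, 0, 0.1],
  [-0.08, 0, 0, 0, 0.1],
  [0, 0, 0, 0, 0.1],
])

```text
clock: 52.85
position: [0.6459, 0.1435, 0.0634]
tool_rot: [3.141, -0.0, 1.519]
force: [0.3, 1.5, 5.8]
grip_width: 0.02
finger_force: 59.9
```

Request:
jog_arm([
  [-0.07, 0, -0.01, 0, 0.1],
  [-0.06, 0, 0, 0, 0.1],
  [-0.05, 0, 0, 0, 0.1],
  [-0.03, 0, 0, 0, 0.1],
  [0, 0, 0, 0, 0.1],
])

```text
clock: 53.35
position: [0.6455, 0.1376, 0.0636]
tool_rot: [3.141, -0.0, 1.52]
force: [0.6, 2.5, 4.6]
grip_width: 0.0198
finger_force: 59.9
```

```bash
python3 d.py .6457 .1383 .0637; python3 pp.py l
```

```text
clock 53.35 pos [0.6455 0.1376 0.0636] rot [ 3.1414e+00 -1.0000e-04  1.5196e+00] need xyz [ 0.02  0.01 -0.  ] turn 0.01 w 0.0198 F [0.6 2.5 4.6] ff 59.9
top [274.9 213.1] 280 size [24.7 18.2] 5 [71.3 83.7]
sc [385.4 237.1] 346 size [17.8 32. ] 85 [72.3 87.6]
```

Not yet at a firm stop, so keep creeping.

Request:
jog_arm([
  [-0.04, 0, 0, 0, 0.1],
  [-0.04, 0, 0, 0, 0.1],
  [-0.03, 0, 0, 0, 0.1],
  [0, 0, 0, 0, 0.1],
])

```text
clock: 53.85
position: [0.6454, 0.1366, 0.0637]
tool_rot: [3.141, -0.003, 1.521]
force: [1.1, 12.0, 5.5]
grip_width: 0.0196
finger_force: 59.8
```

Request:
jog_arm([
  [0, 0, 0, 0, 0.4],
  [0, 0, 0, 0, 0.4],
  [0, 0, 0, 0, 0.4],
  [0, 0, 0, 0, 0.4],
  [0, 0, -0.4, 0, 0.4],
  [0, 0, -1, 0, 0.4],
  [0, 0, -1, 0, 0.4],
  [0, 0, -1, 0, 0.4],
  [0, -1, 0, 0, 0],
  [0, -1, 0, 0, 0],
  [0, -1, 0, 0, 0],
  [0, -1, 0, 0, 0],
])

```text
clock: 55.05
position: [0.5243, 0.1405, 0.1663]
tool_rot: [3.141, -0.0, 1.52]
force: [0.8, -0.0, -0.6]
grip_width: -0.0004
finger_force: 0.0
```

```bash
cat > k.py <<'E'
from a import *
ca=R.from_euler('z',-.052).as_matrix()
loc=lambda p:(ca.T@(p-np.array([.5593,.0177,0])))[:2]*1000
for nm,im,c,u in(('top',T,ct,(328.1,292.1)),('sc',S,cs,(288,216))):
    print(nm,loc(plane(c,u,.078)).round(1))
x,y,w,h=270,200,60,50
cv2.imwrite("pics/k1.png",cv2.convertScaleAbs(np.hstack([cv2.resize(S[195:285,270:400],None,fx=4,fy=4,interpolation=cv2.INTER_CUBIC),cv2.resize(T[200:290,290:355],None,fx=4,fy=4,interpolation=cv2.INTER_CUBIC)]),alpha=1.5))
E
python3 k.py; python3 d.py .6 .1 .19; python3 pp.py l; python3 pp.py r
```

```text
top [-108.7  -56.5]
sc [-106.6  -54.6]
clock 55.15 pos [0.5225 0.1409 0.1664] rot [-3.1401e+00 -9.0000e-04  1.5206e+00] need xyz [-1.23  2.65 -0.79] turn 0.02 w -0.0004 F [ 0.2 -0.7  0.5] ff 0.0
top [273.8 212.7] 299 size [27.3 18.3] 5 [72.  86.3]
sc [387.9 236. ] 392 size [17.6 39.4] 82 [73.2 94.3]
top [349.2 217.5] 381 size [35.  18.3] 4 [ 73. -94.]
sc [321.9 275.9] 491 size [21.2 42.2] 55 [ 73.5 -93.4]
```

```bash
python3 d.py .4411 -.0603 .070
```

```text
clock 55.35 pos [0.5262 0.1406 0.166 ] rot [ 3.1406e+00 -3.0000e-04  1.5195e+00] need xyz [-6.83 -2.49  3.19] turn 0.01 w 0.0003 F [-0.  -0.3 -0.3] ff 0.0
```

Request:
jog_arm([
  [-0.4, -0.2, 0, 0, 0],
  [-0.9, -0.3, 0, 0, 0],
  [-1, -0.3, 0, 0, 0],
  [-1, -0.3, 0, 0, 0],
  [-1, -0.3, 0, 0, 0],
  [-1, -0.3, 0, 0, 0],
  [-0.8, -0.3, 0, 0, 0],
  [-0.4, -0.2, 0, 0, 0],
  [0, 0, 0, 0, 0],
])

```text
clock: 56.25
position: [0.4488, -0.0525, 0.1656]
tool_rot: [-3.141, 0.0, 1.517]
force: [-0.3, 0.8, -0.7]
grip_width: 0.0001
finger_force: 0.0
```

```bash
python3 d.py .4411 -.0603 .070
```

```text
clock 56.25 pos [ 0.4488 -0.0525  0.1656] rot [-3.1414e+00  2.0000e-04  1.5168e+00] need xyz [-0.27 -0.24  3.19] turn -0.03 w 0.0001 F [-0.3  0.8 -0.7] ff 0.0
```

Request:
jog_arm([
  [-0.27, -0.24, 0, -0.03, 0],
  [0, 0, 0.4, 0, 0],
  [0, 0, 0.9, 0, 0],
  [0, 0, 0.9, 0, 0],
  [0, 0, 0.7, 0, 0],
  [0, 0, 0.29, 0, 0],
  [0, 0, 0, 0, 0],
])

```text
clock: 56.95
position: [0.4414, -0.0583, 0.0691]
tool_rot: [-3.14, 0.0, 1.523]
force: [1.2, -0.4, 0.5]
grip_width: 0.0002
finger_force: 0.0
```

```bash
python3 d.py .4411 -.0603 .070; python3 k.py;python3 pp.py l; python3 pp.py r
```

```text
clock 56.95 pos [ 0.4414 -0.0583  0.0691] rot [-3.1399e+00  2.0000e-04  1.5227e+00] need xyz [-0.07 -0.01 -0.03] turn 0.05 w 0.0002 F [ 1.2 -0.4  0.5] ff 0.0
top [-108.7  -56.5]
sc [-106.6  -54.6]
top [270.4 212. ] 345 size [34.3 18. ] 5 [73.2 94.8]
sc [387.8 236.1] 396 size [19.6 36.8] 63 [73.3 94.1]
top [349.1 217.6] 382 size [18.5 34.5] 90 [ 72.9 -93.9]
sc [321.7 276.2] 498 size [21.2 42.3] 54 [ 73.8 -94.1]
```

View pics/k1.png

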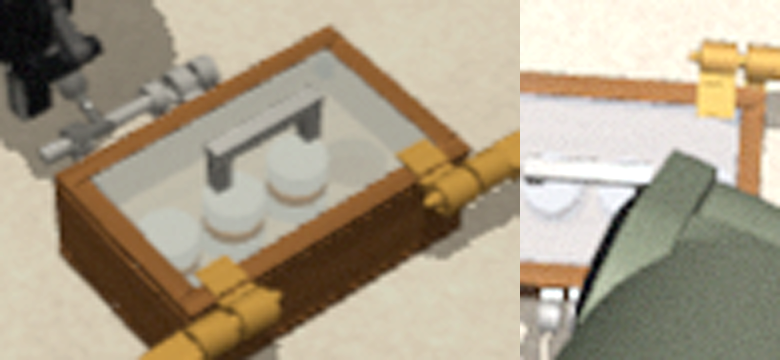

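The lid is flush and both pins are fully in, with their tips showing past the lid barrels. The fingers are behind the knob. Pushing the bolt.

Request:
jog_arm([
  [0.15, 0, 0, 0.05, 0],
  [0.2, 0, 0, 0, 0],
  [0.2, 0, 0, 0, 0],
  [0.2, 0, 0, 0, 0],
  [0, 0, 0, 0, 0],
])

```text
clock: 57.75
position: [0.4432, -0.0349, 0.0697]
tool_rot: [-3.142, -0.0, 1.52]
force: [0.0, -0.6, 0.2]
grip_width: -0.0001
finger_force: 0.0
```

Request:
jog_arm([
  [0.15, 0, 0, 0, 0],
  [0.15, 0, 0, 0, 0],
  [0.1, 0, 0, 0, 0],
  [0.05, 0, 0, 0, 0],
  [0, 0, 0, 0, 0],
])

```text
clock: 58.25
position: [0.4436, -0.0242, 0.0697]
tool_rot: [3.141, 0.002, 1.516]
force: [0.0, -15.0, 1.8]
grip_width: 0.0005
finger_force: 7.4
```

Request:
jog_arm([
  [0.05, 0, 0, 0, 0],
  [0.03, 0, 0, 0, 0],
  [0, 0, 0, 0, 0],
])

```text
clock: 58.55
position: [0.4435, -0.0237, 0.0698]
tool_rot: [3.141, 0.004, 1.514]
force: [-2.1, -28.5, 1.4]
grip_width: 0.0001
finger_force: 14.6
```

```bash
cat > q.py <<'E'
from h import *
S,c=snap("scene")
ca=R.from_euler('z',-.052).as_matrix()
loc=lambda p:(ca.T@(p-np.array([.5593,.0177,0])))[:2]*1000
S0=cv2.imread("pics/scene0.png")
for nm,im in(('before',S0),('now',S)):
    x,y,w,h=268,190,70,55
    q=cv2.resize(im[y:y+h,x:x+w],None,fx=4,fy=4,interpolation=cv2.INTER_CUBIC)
    g=cv2.medianBlur(cv2.cvtColor(q,cv2.COLOR_BGR2GRAY),5)
    C=cv2.HoughCircles(g,cv2.HOUGH_GRADIENT,1,20,param1=60,param2=12,minRadius=13,maxRadius=22)
    print(nm,[] if C is None else [(k.round(0),loc(plane(c,(k[:2]+.5)/4-.5+[x,y],.078)).round(1)) for k in C[0][:5]])
E
python3 q.py
```

```text
before [(array([150., 146.,  19.], dtype=float32), array([-56.5, -41.9])), (array([160., 120.,  18.], dtype=float32), array([-70. , -25.6])), (array([ 82., 106.,  14.], dtype=float32), array([-106.6,  -54.6])), (array([210.,  88.,  14.], dtype=float32), array([-73.3,  12.9]))]
now [(array([148.,  34.,  17.], dtype=float32), array([-131.7,   10.7])), (array([156., 124.,  19.], dtype=float32), array([-68.8, -29.3])), (array([212.,  76.,  20.], dtype=float32), array([-79.9,  19.3])), (array([ 84., 162.,  18.], dtype=float32), array([-69.4, -79.1])), (array([120.,  50.,  14.], dtype=float32), array([-131.3,  -10.1]))]
```

Request:
jog_arm([
  [-0.3, 0, 0, 0, 0],
  [-0.3, -0.3, 0, 0, 0],
  [0, 0, -0.8, 0, 0],
  [0, 0, -1, 0, 0],
  [0, 0, -1, 0, 0],
  [-1, 0, 0, 0, 0],
  [-1, 0, 0, 0, 0],
  [-1, 0, 0, 0, 0],
  [-1, 0, 0, 0, 0],
  [-1, 0, 0, 0, 0],
  [0, 0, 0, 0, 0],
])

```text
clock: 59.7
position: [0.4249, -0.1907, 0.1538]
tool_rot: [3.141, 0.001, 1.514]
force: [-0.4, 0.8, -0.5]
grip_width: 0.0003
finger_force: 0.0
```

```bash
python3 q.py
python3 - <<'E'
from h import *
T,ct=snap("top");S,cs=snap("scene")
ca=R.from_euler('z',-.052).as_matrix()
b=np.array([.5593,.0177,0])
for nm,im,c,o in(('top',T,ct,(285,255)),('sc',S,cs,(265,185))):
    x,y=o
    q=cv2.convertScaleAbs(cv2.resize(im[y:y+60,x:x+75],None,fx=5,fy=5,interpolation=cv2.INTER_CUBIC),alpha=1.5)
    for yy in(-55.5,-23.5):
        u=proj(c,b+ca@[-.108,yy/1000,.078])[0]; cv2.drawMarker(q,tuple(int(v) for v in(u-[x,y]+.5)*5),(0,0,255),cv2.MARKER_CROSS,12,1)
    cv2.imwrite("pics/q_%s.png"%nm,q)
cv2.imwrite("pics/q.png",np.hstack([cv2.imread("pics/q_top.png"),cv2.imread("pics/q_sc.png")]))
E
```

```text
before [(array([150., 146.,  19.], dtype=float32), array([-56.5, -41.9])), (array([160., 120.,  18.], dtype=float32), array([-70. , -25.6])), (array([ 82., 106.,  14.], dtype=float32), array([-106.6,  -54.6])), (array([210.,  88.,  14.], dtype=float32), array([-73.3,  12.9]))]
now [(array([118.,  82.,  15.], dtype=float32), array([-109. ,  -26.7])), (array([192., 102.,  19.], dtype=float32), array([-70.1,  -1.9])), (array([152., 150.,  16.], dtype=float32), array([-53.2, -42.8])), (array([162., 108.,  15.], dtype=float32), array([-76.1, -19. ]))]
```

View pics/q.png

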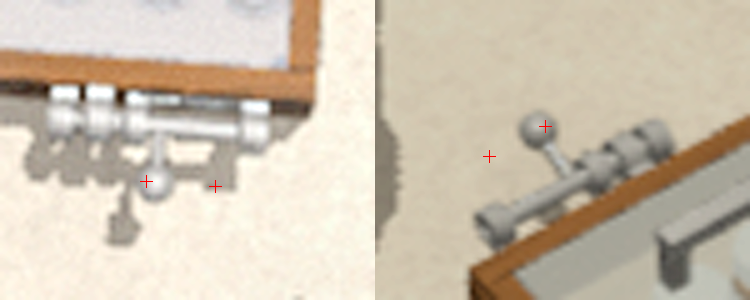

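```bash
python3 -c "
from workcell import bot
print(bot.job_done())"
```

```text
the job is handed in; nothing more can be done
None
```

I handed the job in at about 60 s of the 208 s: the three pots that were out are upright in their wells, the lid looks flush, both hinge pins are in to their tabs, and the bolt was pushed to a hard stop (28 N) after about 28 mm, taken as fully home.

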